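# Scoop turned blanks into the dish under the magnifier lamp

## Task

Get the next batch of turned knob blanks ready for inspection: swing the magnifier lamp's head well clear of the aluminium dish, then with the scoop take all the blanks out of the plywood tray and tip them into the dish (do not pick them out of the tray with the fingers; only a blank that has fallen on the bench may be picked up directly). When every blank lies in the dish, lay the scoop down flat on the bench, not in a tray, and swing the lamp back so that its lens is centred over the dish. Leave the glue bottle and the glued-up offcuts where they stand.

Things in the scene. Friction and masses are not known exactly. Their poses are not given: they have to be found in the camera images.
- lens (a point): centre of the magnifier lamp's round head (clear lens in a ring, 146 mm across, underside about 202 mm above the bench). Its x axis points straight away from the vertical axis of the lamp post, which stands 308 mm behind it (at -308 mm along x) on a fixed round cast base 156 mm across; arm and post reach 263 mm above the bench
- lamp_grip (a point): black upright grip on the outer rim of the lamp head, a round stub 20 mm across, 215 to 270 mm above the bench, free on top; the point is 245 mm up, 86 mm beyond the lens, 394 mm from the post axis. The arm swings level about the post, about 1 rad clockwise from above (head to the robot's left) and 0.3 rad the other way from its place over the dish; light friction (0.35 N m) holds it
- dish: the inspection dish: an open rectangular aluminium box, 220 (its x) by 200 (its y) by 60 mm high outside, walls and floor 5 mm, fixed to the bench. Origin under its centre, z up
- tray: the stock tray: three-sided plywood tray, fixed, inside 189 mm deep (its x) by 220 mm wide (its y), floor 6 mm thick, walls 9 mm thick with tops 51 mm above the bench; its -x side, which looks roughly to the robot, is open with no lip. Origin under the centre of its floor, z up; the inner face of its back wall is at x = +90 mm, its open edge at x = -99 mm
- scoop_grip (a point): middle of the scoop's wooden handle, 98 mm long, 22 mm wide, 26 mm high, which runs along the scoop's x axis; 55 mm above the underside of the pan. The scoop weighs about 0.28 kg. x points from handle to lip, z up out of the pan. The lip (front edge of the pan, 118 mm wide, under 1 mm thick, a gentle 23 mm bevel, then a flat 3 mm floor) is 175 mm ahead of this point, the rear wall of the pan 50 mm ahead; the handle's rear end is 58 mm behind this point
- scoop_pan (a point): centre of the underside of the scoop's flat steel pan (125 mm long, 118 mm wide, 50 mm high rear wall, side walls sloping down to the lip, open in front); same axes as scoop_grip and 110 mm ahead of it. The lip is 65 mm ahead of this point
- blank1_c (a point): one of up to eight identical turned beech drawer-knob blanks, bun-shaped: 46 mm across, 24 mm thick, flat faces 22 mm across and well-rounded edges, 24 g. The point is its centre, its z axis the axis of turning (12 mm above what it lies flat on). Null if absent
- blank2_c (a point): one of up to eight identical turned beech drawer-knob blanks, bun-shaped: 46 mm across, 24 mm thick, flat faces 22 mm across and well-rounded edges, 24 g. The point is its centre, its z axis the axis of turning (12 mm above what it lies flat on). Null if absent
- blank3_c (a point): one of up to eight identical turned beech drawer-knob blanks, bun-shaped: 46 mm across, 24 mm thick, flat faces 22 mm across and well-rounded edges, 24 g. The point is its centre, its z axis the axis of turning (12 mm above what it lies flat on). Null if absent
- blank4_c (a point): one of up to eight identical turned beech drawer-knob blanks, bun-shaped: 46 mm across, 24 mm thick, flat faces 22 mm across and well-rounded edges, 24 g. The point is its centre, its z axis the axis of turning (12 mm above what it lies flat on). Null if absent
- blank5_c (a point): one of up to eight identical turned beech drawer-knob blanks, bun-shaped: 46 mm across, 24 mm thick, flat faces 22 mm across and well-rounded edges, 24 g. The point is its centre, its z axis the axis of turning (12 mm above what it lies flat on). Null if absent
- blank6_c (a point): one of up to eight identical turned beech drawer-knob blanks, bun-shaped: 46 mm across, 24 mm thick, flat faces 22 mm across and well-rounded edges, 24 g. The point is its centre, its z axis the axis of turning (12 mm above what it lies flat on). Null if absent
- blank7_c (a point): one of up to eight identical turned beech drawer-knob blanks, bun-shaped: 46 mm across, 24 mm thick, flat faces 22 mm across and well-rounded edges, 24 g. The point is its centre, its z axis the axis of turning (12 mm above what it lies flat on). Null if absent
- blank8_c (a point): one of up to eight identical turned beech drawer-knob blanks, bun-shaped: 46 mm across, 24 mm thick, flat faces 22 mm across and well-rounded edges, 24 g. The point is its centre, its z axis the axis of turning (12 mm above what it lies flat on). Null if absent
- glue: bystander: white glue bottle, 64 mm across, 170 mm high, origin under its centre
- offcuts: bystander: two offcuts of wood glued together, 90 by 45 by 40 mm, origin under its centre
Things that resemble listed ones, but are neither listed nor needed, are in the scene too. What is shaped like the part that bears blank7_c but black is not meant. What is shaped like the part that bears blank3_c but red is not meant.

How it is judged:
By the outcome, as a careful person would: the job done as asked, in the order asked, and still so for the second after the job is handed in, with the robot touching nothing.
Of blank1, blank2, blank3, blank4, blank5, blank6, blank7, blank8 only 5 to 8 are there at a start; the rules pass over those that are not, and their reading is None.
At some moment in a run one of scoop, blank1, blank2, blank3, blank4, blank5, blank6, blank7, blank8 may be knocked a few centimetres aside while the robot is not near it.
It also fails if it takes over 210 s, if anything falls off the work surface, if the arm or the gripper's body presses on something with over 40 N, if the wrist force passes 120 N, or if a joint passes its speed limit or range.

## Robot

A 6-joint arm with a two-finger parallel gripper is mounted at the origin on the work surface. World frame = base frame: x ahead of the robot, y to its left, z up, the work surface at z = 0. Lengths are in m, angles in degrees, forces in N, time in s.
With the tool pointing down it reaches from about 0.35 to 1 m from the base axis. Payload 7.1 kg.
Tool frame: the origin (TCP) lies midway between the tips of the shut fingers; the grasp point (between the pads) lies r.grip_depth behind it (r.grip_depth is the distance from the TCP to the grasp point, in m); x points along the fingers, y is the direction in which the jaws open and shut, and the axes are right-handed (so a half turn about x gives the same grasp; the last joint's range is limited). The gripper opens to 85 mm and grips with 20 to 120 N. Pads are 22 mm wide; open, the fingers measure 114 mm over their backs; the gripper's body (76 mm by 85 mm) begins 54 mm behind the grasp point. The pads swing forward as they close: fully open they stand 13 mm farther back than shut.
Start: joints at [71.047, 24.242, 93.386, -0, 62.372, -1.089], TCP at [0.192, 0.595, 0.208] pointing down, gripper open.
Joint ranges: [-172.04, 172.04], [-51.8, 120.97], [4.93, 147.93], [-75.15, 255.16], [6.16, 154.13], [-145.62, 145.62]. Speed limits (degrees/s): [136.94, 136.94, 172.46, 180, 180, 180].

## Interface

Orientations are given as [roll, pitch, yaw] about the fixed x, y, z axes, in that order (R = Rz(yaw) Ry(pitch) Rx(roll)).
In Python, from bench import monitor, imaging, workorder, r gives the robot as it stands.
- The arm moves only by the shell command python3 -m creep 'ROWS' [OPENING] [FORCE]. ROWS is JSON, a list that holds one entry, the list of rows, each a list of 6 numbers: the shift along the tool's x, y, z in mm, then the turn, a rotation vector about the tool's x, y, z in rad. In form: [[[x, y, z, rx, ry, rz], ...]]. A call has 1 to 5 rows; each row shifts and turns the pose as measured when the row begins, along the tool's axes as they then stand; what a row does not reach is not made up. A row lasts 1/8 s, in which the tool goes at most 62.5 mm and 10.7 degrees, less where a joint would pass 70% of its speed; a pose out of reach is approached as far as the arm can. A call with a gripper value outside its range is refused whole. OPENING is the opening, from -1 (shut) to 1 (fully open), set as the call begins (- or left out, the last holds). The fingers move at their own pace and stop on an object; FORCE is the grip in N (left out, the last holds). Time passes only in rows, so rows that do not move let the fingers close. It gives the time, the measured TCP pose, the force and the opening at its end, in the units of the state.
- monitor.get_state(): the state, without advancing time (a new reading comes with each control period).
- imaging.camera(name): name is "scene" or "top"; returns the picture (400x640x3 uint8, red, green, blue); there is no depth.
- imaging.camera_model(name): a dict with "fx", "fy", "cx", "cy" (pixels), "R" (3x3) and "t" (3): a world point X has camera coordinates R X + t. Camera axes: x right, y down, z forward; pixel columns grow to the right and rows downward; lengths in m; the calibration is good to about 2 mm. A picture is of the moment at which its call begins. camera_model takes no time and is no camera call.
- workorder.job_done(): hands the job in, once; it reports no verdict.
The state is a dict: "time": time; "joints": joint angles; "qvel": joint speeds; "effort": joint torques, N m; "tcp_pos": TCP position; "tool_rot": TCP orientation; "wrist_force": force on the tool from outside, world axes, zero at the start; "wrist_torque": the same for the moment, N m; "width": finger opening in m.
Only numpy, scipy, OpenCV 4.12 (cv2) and the standard library are available. Lean on these libraries where they do the work, as an engineer would, in place of code of your own. Each camera call takes 0.05 s, during which the arm holds its last target.

## Working session

There is one attempt and no reset: what is moved stays moved. The work goes in short steps, Python scripts to look and compute and a shell command to move; the robot and the scene stay as the last step left them, time stands still between calls to the robot, and variables do not carry over. Pictures are saved under pics/ and viewed, and the job is handed in when it is done.

```bash
ls; mkdir -p pics; python3 - <<'E'
from bench import monitor, imaging, workorder, r
import cv2
print(monitor.get_state()); print(r.grip_depth, [a for a in dir(r) if a[0]!='_'])
for n in("scene","top"):
    im=imaging.camera(n); cv2.imwrite(f"pics/{n}0.png",im[:,:,::-1]); m=imaging.camera_model(n); print(n,m)
E
```

```text
pics
{'time': 0.0, 'joints': array([ 7.10450433e+01,  2.42850946e+01,  9.34322532e+01, -8.01126286e-04,
        6.23722432e+01, -1.08859099e+00]), 'qvel': array([-0.04664047, -0.01246055, -0.00243213, -0.01196444,  0.04390811,
       -0.07784496]), 'effort': array([-2.47863922e-03, -5.57397473e+01, -2.81740040e+01, -2.07334492e-04,
        7.47779006e-03,  5.41752414e-06]), 'tcp_pos': array([0.19153613, 0.59430795, 0.20763286]), 'tool_rot': array([ -90.63504899,   89.91040616, -108.50104266]), 'wrist_force': array([-0.08727996, -0.7118534 ,  0.2651516 ]), 'wrist_torque': array([-0.06711312,  0.02554466, -0.03457519]), 'width': 0.08564445641907316}
0.0187 ['MotionError', 'grip_depth']
scene {'fx': 390.75535609920223, 'fy': 390.75535609920223, 'cx': 320.35364724643483, 'cy': 206.0919189463389, 'R': array([[ 0.84576962,  0.53349645, -0.00743539],
       [ 0.45133744, -0.7228134 , -0.52329275],
       [-0.28454922,  0.43922924, -0.85212054]]), 't': array([-0.48713215, -0.15713741,  1.41976621])}
top {'fx': 485.3024606624163, 'fy': 485.3024606624163, 'cx': 315.1423622189128, 'cy': 201.45820238865693, 'R': array([[ 3.08314898e-02, -9.99504197e-01,  6.38583213e-03],
       [-9.78063704e-01, -3.14856958e-02, -2.05912704e-01],
       [ 2.06011675e-01,  1.02844822e-04, -9.78549528e-01]]), 't': array([-0.01742858,  0.60994027,  1.63182195])}
```

View pics/scene0.png

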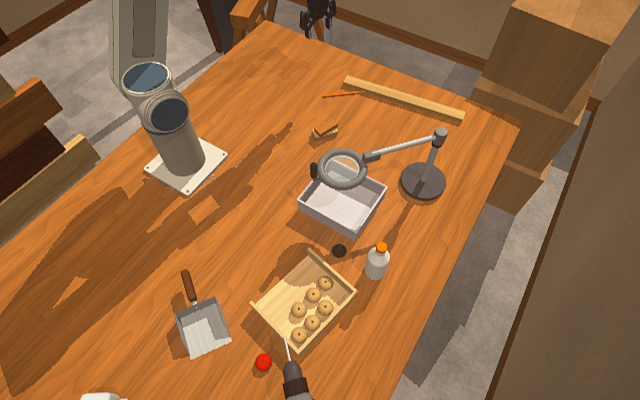

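View pics/top0.png

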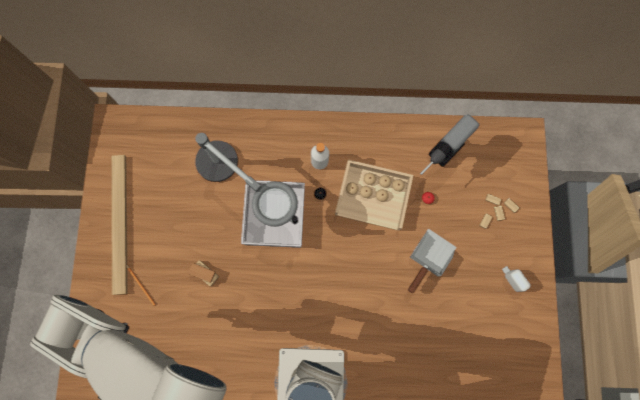

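```bash
cat > h.py <<'E'
import numpy as np, cv2
from bench import monitor, imaging, workorder, r
from scipy.spatial.transform import Rotation as Ro
def px(n,X):
    m=imaging.camera_model(n); c=np.asarray(X,float)@np.array(m['R']).T+m['t']
    return np.stack([m['fx']*c[...,0]/c[...,2]+m['cx'],m['fy']*c[...,1]/c[...,2]+m['cy']],-1)
def w(n,u,v,z):
    m=imaging.camera_model(n);R=np.array(m['R']);C=-R.T@m['t']
    d=R.T@np.array([(u-m['cx'])/m['fx'],(v-m['cy'])/m['fy'],1]); return C+d*(z-C[2])/d[2]
def tri(us,vs,ut,vt):
    A=[];b=[]
    for n,u,v in(("scene",us,vs),("top",ut,vt)):
        m=imaging.camera_model(n);R=np.array(m['R']);C=-R.T@m['t']
        d=R.T@np.array([(u-m['cx'])/m['fx'],(v-m['cy'])/m['fy'],1]);d/=np.linalg.norm(d);P=np.eye(3)-np.outer(d,d);A.append(P);b.append(P@C)
    return np.linalg.solve(sum(A),sum(b))
def crop(im,x0,y0,x1,y1,s,name):
    c=im[y0:y1,x0:x1,::-1]; cv2.imwrite(name,cv2.resize(c,None,fx=s,fy=s,interpolation=cv2.INTER_CUBIC))
def st():
    s=monitor.get_state();R=Ro.from_euler('xyz',s['tool_rot'],degrees=True).as_matrix()
    return s,np.array(s['tcp_pos']),R
E
python3 - <<'E'
from h import *
t=cv2.imread('pics/top0.png')[:,:,::-1];s=cv2.imread('pics/scene0.png')[:,:,::-1]
crop(t,320,130,480,300,4.5/1.3,'pics/a.png')
crop(t,190,120,340,260,4,'pics/b.png')
crop(s,240,240,370,360,5,'pics/c.png')
crop(s,160,260,250,370,5,'pics/d.png')
crop(s,290,110,460,250,4.5,'pics/e.png')
E
```

```text
(no output)
```

View pics/a.png

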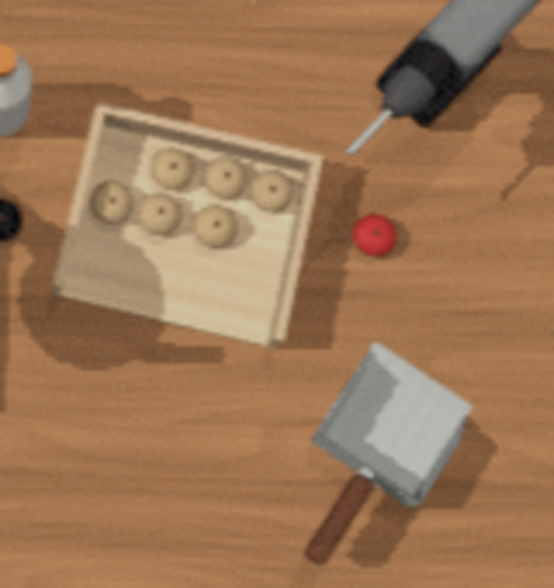

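View pics/b.png

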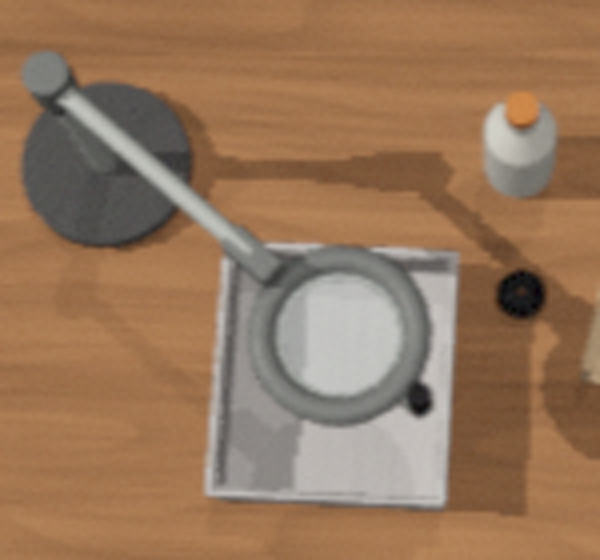

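View pics/d.png

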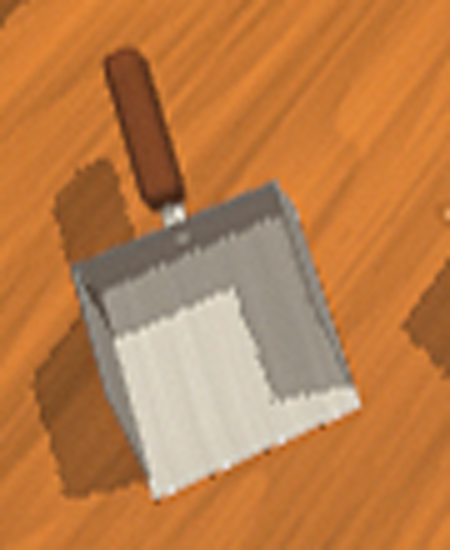

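View pics/e.png

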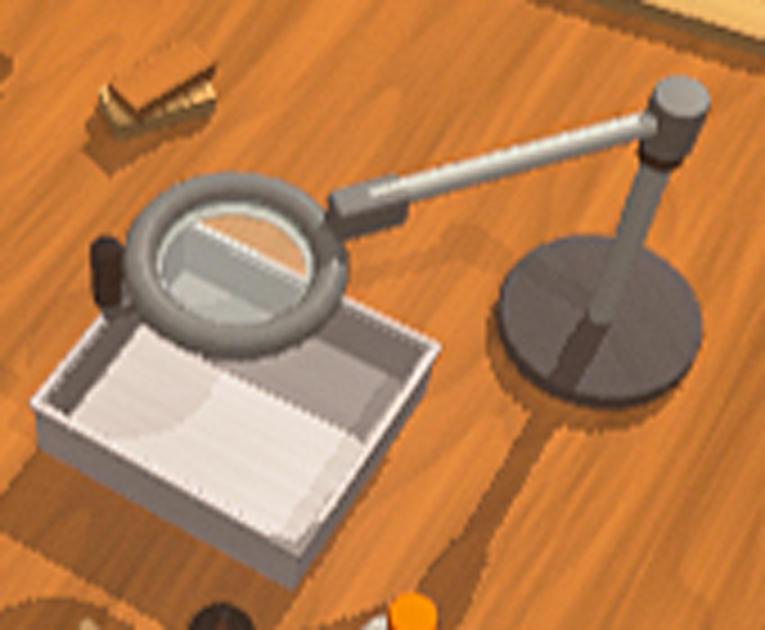

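View pics/c.png

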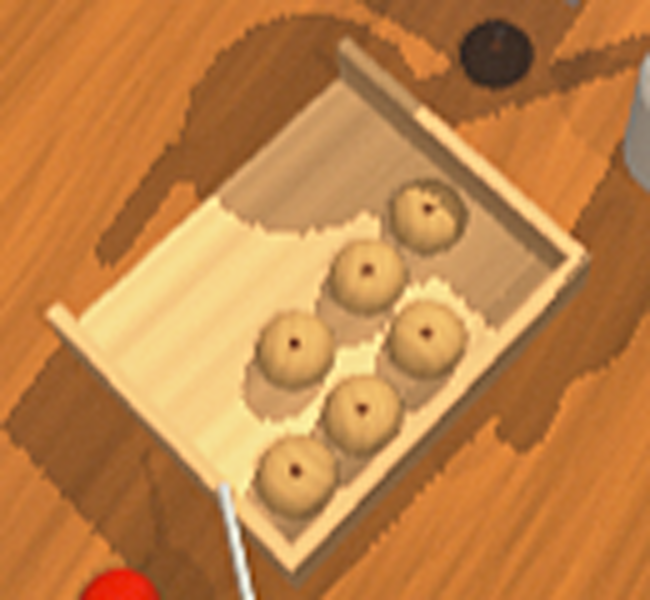

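```bash
python3 - <<'E'
from h import *
np.set_printoptions(precision=4,suppress=True)
a=lambda u,v,z:w('top',320+u/3.4615,130+v/3.4615,z)
b=lambda u,v,z:w('top',190+u/4,120+v/4,z)
c=lambda u,v,z:w('scene',240+u/5,240+v/5,z)
d=lambda u,v,z:w('scene',160+u/5,260+v/5,z)
e=lambda u,v,z:w('scene',290+u/4.5,110+v/4.5,z)
print('tray top',*[a(*p,.051)[:2] for p in((98,106),(322,157),(57,288),(276,340))])
print('tray scene',*[c(*p,.051)[:2] for p in((345,38),(588,255),(50,305),(293,573))],'order BL? ')
print('blanks top',*[a(*p,.030)[:2] for p in((173,167),(228,175),(273,188),(111,203),(160,214),(217,225))])
print('blanks sc',*[c(*p,.030)[:2] for p in((427,332),(362,408),(295,470),(428,208),(367,270),(294,343))])
print('lip top',a(376,345,0.001),a(470,408,.001),'sc',d(358,405,.001),d(157,498,.001))
print('rear wall top',a(313,438,.05),a(415,505,.05),'sc',d(75,268,.05),d(278,183,.05))
print('handle top rear',a(317,555,.06),a(366,480,.06),'sc',d(122,55,.065),d(165,200,.065))
print('lens',b(340,336,.212),e(237,265,.212),'grip',b(422,398,.27),e(104,243,.27),'post',b(47,73,.27),e(682,90,.27), 'base',b(107,164,.015),e(600,318,.015))
print('dish',*[b(*p,.06)[:2] for p in((225,245),(458,253),(445,503),(208,494))])
print('dish sc',*[e(*p,.06)[:2] for p in((440,348),(300,552),(35,402))])
print('glue',b(522,106,.17),'off',w('top',203,272,.04),'black',b(520,292,.024),'red',a(376,233,.024))
E
```

```text
tray top [ 0.7662 -0.1124] [ 0.7191 -0.344 ] [ 0.5732 -0.0742] [ 0.5271 -0.2957]
tray scene [ 0.5781 -0.0671] [ 0.7694 -0.1076] [ 0.5279 -0.2934] [ 0.7234 -0.3396] order BL? 
blanks top [ 0.709 -0.193] [ 0.7023 -0.2503] [ 0.6899 -0.2971] [ 0.6684 -0.1291] [ 0.6584 -0.18  ] [ 0.6486 -0.239 ]
blanks sc [ 0.712  -0.1884] [ 0.704 -0.244] [ 0.6912 -0.2918] [ 0.6735 -0.1253] [ 0.6635 -0.1759] [ 0.6515 -0.2337]
lip top [ 0.5331 -0.4082  0.001 ] [ 0.4707 -0.5039  0.001 ] sc [ 0.5375 -0.4027  0.001 ] [ 0.4758 -0.4994  0.001 ]
rear wall top [ 0.4298 -0.3322  0.05  ] [ 0.3669 -0.4323  0.05  ] sc [ 0.3734 -0.432   0.05  ] [ 0.4372 -0.3349  0.05  ]
handle top rear [ 0.315 -0.333  0.06 ] [ 0.3892 -0.382   0.06  ] sc [ 0.3172 -0.3263  0.065 ] [ 0.3965 -0.3778  0.065 ]
lens [0.5666 0.1289 0.212 ] [0.5697 0.1345 0.212 ] grip [0.5089 0.0596 0.27  ] [0.5125 0.0671 0.27  ] post [0.758  0.3639 0.27  ] [0.762  0.3686 0.27  ] base [0.7599 0.3659 0.015 ] [0.7638 0.3704 0.015 ]
dish [0.6759 0.247 ] [0.6753 0.0413] [0.454  0.0447] [0.4553 0.2483]
dish sc [0.681  0.2497] [0.677  0.0492] [0.4561 0.0542]
glue [ 0.7764 -0.0104  0.17  ] off [0.3554 0.3789 0.04  ] black [ 0.6501 -0.0147  0.024 ] red [ 0.6468 -0.4048  0.024 ]
```

```bash
cat >> h.py <<'E'
from scipy.spatial.transform import Slerp
def Rdown(yaw,pitch=0):
    """scoop frame yaw deg, pitch deg positive = lip down; returns tool R (x down,y scoop-left,z scoop fwd)"""
    S=Ro.from_euler('z',yaw,degrees=True)*Ro.from_euler('y',pitch,degrees=True)
    T=np.array([[0,0,1],[0,1,0],[-1,0,0]],float) # cols: tool x,y,z in scoop frame
    return S.as_matrix()@T
def plan(p,R,step=60,ang=10,maxrows=5,verbose=True):
    s,p0,R0=st(); p=np.asarray(p,float)
    d=p-p0; rv=Ro.from_matrix(R0.T@R).as_rotvec()
    n=max(1,int(np.ceil(max(np.linalg.norm(d)*1000/step,np.degrees(np.linalg.norm(rv))/ang))))
    print('pos',np.round(p0,4),'J',np.round(s['joints'],0),'t',round(s['time'],2),'n',n,'tot mm',np.round(d*1000,1),'rot deg',np.round(np.degrees(rv),1),'F',np.round(s['wrist_force'],1),'w',round(s['width'],4))
    rows=[]
    for i in range(min(n,maxrows)):
        Ri=R0@Ro.from_rotvec(rv*i/n).as_matrix()
        rows.append([*[round(float(v),1)+0 for v in Ri.T@d*1000/n],*[round(float(v),3)+0 for v in rv/n]])
    print(str([rows]).replace(' ',''))
E
python3 - <<'E'
from h import *
s,p,R=st(); print(np.round(R,2))
for yaw in (140.7-90,-39.3-90):
    plan([.511,.063,.33],Rdown(yaw))
E
```

```text
[[-0.    0.31  0.95]
 [-0.    0.95 -0.31]
 [-1.   -0.   -0.  ]]
pos [0.1915 0.5944 0.2077] J [71. 24. 93. -0. 62. -1.] t 0.1 n 11 tot mm [ 319.5 -531.4  122.3] rot deg [-68.6  -0.    0.1] F [0.7 0.6 0.5] w 0.0856
[[[-11.1,-37.1,42.5,-0.109,0.0,0.0],[-11.1,-41.5,38.2,-0.109,0.0,0.0],[-11.1,-45.4,33.5,-0.109,0.0,0.0],[-11.1,-48.7,28.3,-0.109,0.0,0.0],[-11.1,-51.5,22.9,-0.109,0.0,0.0]]]
pos [0.1915 0.5944 0.2077] J [71. 24. 93. -0. 62. -1.] t 0.1 n 12 tot mm [ 319.5 -531.4  122.3] rot deg [1.114e+02 1.000e-01 1.000e-01] F [0.7 0.6 0.5] w 0.0856
[[[-10.1,-34.0,38.9,0.162,0.0,0.0],[-10.1,-27.3,43.9,0.162,0.0,0.0],[-10.2,-19.8,47.7,0.162,0.0,0.0],[-10.2,-11.9,50.3,0.162,0.0,0.0],[-10.2,-3.6,51.5,0.162,0.0,0.0]]]
```

```bash
python3 -m creep '[[[-25,-37,42,-0.10,0,0],[-25,-41,38,-0.10,0,0],[-25,-45,33,-0.1,0,0],[-25,-48,28,-0.1,0,0],[-20,-51,23,-0.1,0,0]]]' 0.2 40; python3 - <<'E'
from h import *
plan([.511,.063,.33],Rdown(45))
E
```

```text
time: 0.72
tcp_pos: [0.3342, 0.3485, 0.3275]
tool_rot: [-124.8, 89.5, -112.7]
wrist_force: [0.6, 1.6, 0.5]
width: 0.051
pos [0.3342 0.3485 0.3275] J [ 45.   5. 103.  -0.  73. -57.] t 0.72 n 6 tot mm [ 176.8 -285.5    2.5] rot deg [-32.9  -0.4   0.3] F [0.6 1.6 0.5] w 0.051
[[[-0.2,-52.7,18.9,-0.096,-0.001,0.001],[-0.2,-54.3,13.7,-0.096,-0.001,0.001],[-0.2,-55.3,8.5,-0.096,-0.001,0.001],[-0.3,-55.9,3.2,-0.096,-0.001,0.001],[-0.3,-55.9,-2.2,-0.096,-0.001,0.001]]]
```

```bash
python3 -m creep '[[[0,-53,19,-0.096,0,0],[0,-54,14,-0.096,0,0],[0,-55,8,-0.096,0,0],[0,-56,3,-0.096,0,0],[0,-56,-2,-0.096,0,0]]]'; python3 - <<'E'
from h import *
plan([.511,.063,.33],Rdown(45))
E
```

```text
time: 1.35
tcp_pos: [0.4866, 0.1036, 0.3306]
tool_rot: [-125.9, 89.7, -85.4]
wrist_force: [0.5, 0.4, 0.0]
width: 0.0513
pos [0.4866 0.1036 0.3306] J [  11.    6.  101.   -0.   73. -120.] t 1.35 n 1 tot mm [ 24.4 -40.6  -0.6] rot deg [-4.5 -0.2  0.2] F [0.5 0.4 0. ] w 0.0513
[[[0.8,-46.7,-7.9,-0.078,-0.003,0.004]]]
```

```bash
python3 -m creep '[[[0,-56,-7,-0.096,0,0],[0,0,0,0,0,0]]]'; python3 - <<'E'
from h import *
plan([.511,.063,.235],Rdown(45))
for n in('top','scene'):
    im=imaging.camera(n); u,v=px(n,[.511,.063,.27]).astype(int); crop(im,max(u-70,0),max(0,v-60),u+70,v+60,4,f'pics/l_{n}.png')
E
```

```text
time: 1.6
tcp_pos: [0.5196, 0.0516, 0.3302]
tool_rot: [-138.6, 89.7, -92.5]
wrist_force: [-0.8, 1.0, -0.8]
width: 0.051
pos [0.5196 0.0516 0.3302] J [   5.    8.   99.   -0.   73. -131.] t 1.6 n 2 tot mm [ -8.6  11.4 -95.2] rot deg [ 1.  -0.2  0.2] F [-0.8  1.  -0.8] w 0.051
[[[47.6,7.2,1.3,0.009,-0.002,0.002],[47.6,7.1,1.2,0.009,-0.002,0.002]]]
```

```bash
python3 -m creep '[[[0,14.3,2.6,0,0,0],[0,0,0,0,0,0]]]'; python3 - <<'E'
from h import *
plan([.511,.063,.235],Rdown(45))
for n in('top','scene'):
    im=imaging.camera(n); u,v=px(n,[.511,.063,.27]).astype(int); crop(im,max(u-70,0),max(0,v-60),u+70,v+60,4,f'pics/l_{n}.png')
E
```

```text
time: 1.95
tcp_pos: [0.5075, 0.0686, 0.3298]
tool_rot: [-167.9, 89.7, -121.7]
wrist_force: [0.2, -0.0, 0.1]
width: 0.0514
pos [0.5075 0.0686 0.3298] J [   6.    7.  100.   -0.   73. -130.] t 1.95 n 2 tot mm [  3.5  -5.6 -94.8] rot deg [ 1.2 -0.3  0.1] F [ 0.2 -0.   0.1] w 0.0514
[[[47.4,-3.2,-0.6,0.01,-0.002,0.0],[47.4,-3.2,-0.7,0.01,-0.002,0.0]]]
```

View pics/l_scene.png

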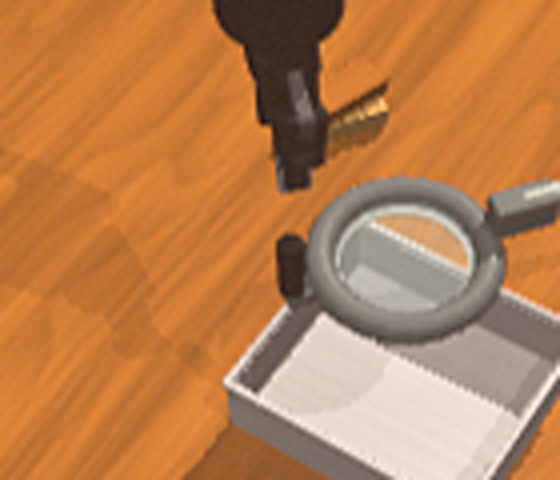

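The gripper stands just above the black grip (crop 290,265 against the fingertips at 295,185), jaws roughly tangential. Descending.

```bash
python3 -m creep '[[[40,-3,0,0,0,0],[40,-3,0,0,0,0],[10,0,0,0,0,0],[2,0,0,0,0,0]]]'; python3 - <<'E'
from h import *
plan([.511,.063,.235],Rdown(45))
for n in('top','scene'):
    im=imaging.camera(n); u,v=px(n,[.511,.063,.27]).astype(int); crop(im,max(u-70,0),max(0,v-60),u+70,v+60,4,f'pics/l_{n}2.png')
E
```

```text
time: 2.55
tcp_pos: [0.5138, 0.0657, 0.2386]
tool_rot: [-89.6, 89.7, -43.2]
wrist_force: [0.3, -0.0, 0.7]
width: 0.0514
pos [0.5138 0.0657 0.2386] J [   6.   13.  105.   -0.   61. -130.] t 2.55 n 1 tot mm [-2.8 -2.7 -3.6] rot deg [1.4 0.  0.3] F [ 0.3 -0.   0.7] w 0.0514
[[[3.6,0.2,-3.9,0.024,0.0,0.005]]]
```

View pics/l_scene2.png

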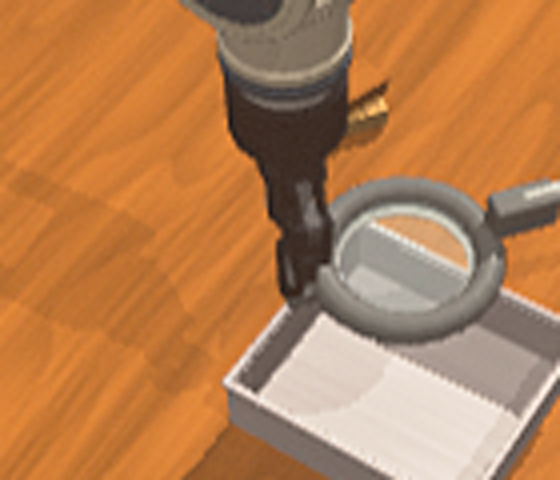

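```bash
python3 -m creep '[[[0,0,-3,0,0,0],[0,0,0,0,0,0],[0,0,0,0,0,0],[0,0,0,0,0,0]]]' -1 30; python3 - <<'E'
from h import *
s,p,R=st(); print(p,s['width'],s['wrist_force'],s['joints'])
P=np.array([.761,.368]); print(np.linalg.norm(p[:2]-P), np.degrees(np.arctan2(*(p[:2]-P)[::-1])))
# constant arc row: 8 deg clockwise about post, in tool frame
for k in (-8,):
    Rz=Ro.from_euler('z',k,degrees=True).as_matrix(); q=np.array([*(P+Rz[:2,:2]@(p[:2]-P)),p[2]])
    print(R.T@(q-p)*1000, Ro.from_matrix(R.T@Rz@R).as_rotvec())
E
```

```text
time: 3.15
tcp_pos: [0.513, 0.0635, 0.2414]
tool_rot: [-66.4, 89.5, -20.0]
wrist_force: [1.2, 0.4, -3.4]
width: 0.0173
[0.51302621 0.06345602 0.24137097] 0.017333481589735675 [ 1.19571787  0.39724344 -3.42786761] [   5.88026123   12.59459279  105.4959371    -0.26938489   61.4225126
 -130.37859596]
0.39273150485997593 -129.15407404686238
[-0.47627934 54.78730706 -0.43823443] [ 0.1396201   0.00120953 -0.0005283 ]
```

```bash
python3 -m creep '[[[0,40,0,0.10,0,0],[0,54,-0.4,0.14,0,0],[0,54,-0.4,0.14,0,0],[0,54,-0.4,0.14,0,0],[0,54,-0.4,0.14,0,0]]]'; python3 - <<'E'
from h import *
s,p,R=st(); print(p,s['width'],s['wrist_force'],s['joints'])
P=np.array([.761,.368]); a=np.degrees(np.arctan2(*(p[:2]-P)[::-1]));print(np.linalg.norm(p[:2]-P),a )
for k in (-8,):
    Rz=Ro.from_euler('z',k,degrees=True).as_matrix(); q=np.array([*(P+Rz[:2,:2]@((p[:2]-P)*.393/np.linalg.norm(p[:2]-P))),.241])
    print(R.T@(q-p)*1000, Ro.from_matrix(R.T@Rz@R).as_rotvec())
E
```

```text
time: 3.78
tcp_pos: [0.3773, 0.2769, 0.2413]
tool_rot: [-74.0, 89.3, -66.9]
wrist_force: [7.3, 0.6, -2.4]
width: 0.0178
[0.37732027 0.27688045 0.24127763] 0.017756856554050498 [ 7.2870388   0.64821121 -2.41910649] [ 35.2898478    8.50353295 110.687819    -0.78545927  60.9597463
 -61.39879362]
0.39435124528681464 -166.6404019581354
[-0.37282868 54.93230205 -0.84635279] [ 0.13961584  0.00164599 -0.00047174]
```

```bash
python3 -m creep '[[[0,54,-0.5,0.14,0,0],[0,45,-0.5,0.115,0,0],[0,0,0,0,0,0],[0,0,0,0,0,0]]]'; python3 - <<'E'
from h import *
s,p,R=st(); print(p,s['width'],s['wrist_force'],s['joints'])
P=np.array([.761,.368]); a=np.degrees(np.arctan2(*(p[:2]-P)[::-1]));print(np.linalg.norm(p[:2]-P),a )
im=imaging.camera('top'); crop(im,0,80,640,400,1.25,'pics/m.png')
E
```

```text
time: 4.28
tcp_pos: [0.3684, 0.3814, 0.2413]
tool_rot: [-51.0, 89.3, -58.6]
wrist_force: [1.3, -0.6, -1.2]
width: 0.0176
[0.36844067 0.38135581 0.24125964] 0.017639444197205142 [ 1.26772741 -0.62584165 -1.23729764] [ 45.13600436  14.1221772  103.48010121  -0.80240419  62.57473908
 -36.80387205]
0.3927864602871286 178.0514113202128
```

View pics/m.png

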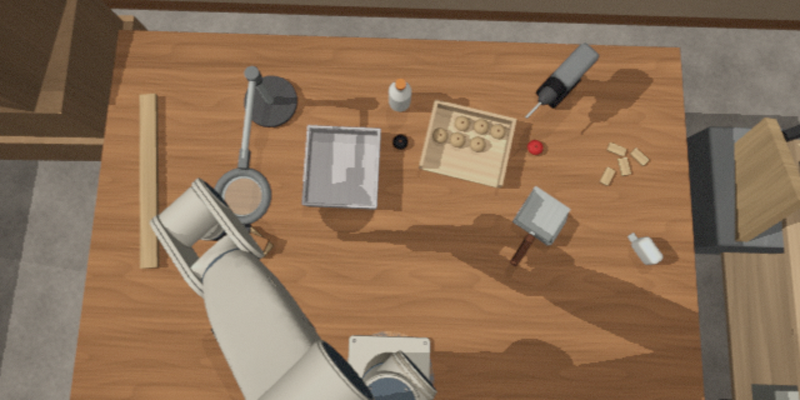

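The lamp head now sits at about (243,195), clear of the dish's left edge at x=304. Releasing and heading for the scoop.

```bash
python3 -m creep '[[[0,0,0,0,0,0],[0,0,0,0,0,0],[-40,0,0,0,0,0],[-50,0,0,0,0,0],[-20,0,0,0,0,0]]]' 0.3; python3 - <<'E'
from h import *
plan([.46,.05,.30],Rdown(-6),verbose=0)
E
```

```text
time: 4.95
tcp_pos: [0.3676, 0.378, 0.3533]
tool_rot: [-73.3, 89.2, -81.3]
wrist_force: [0.2, 0.2, -0.3]
width: 0.0554
pos [0.3676 0.378  0.3533] J [ 45.   8.  96.  -1.  76. -37.] t 4.95 n 6 tot mm [  92.4 -328.   -53.3] rot deg [-2.   0.2  0.8] F [ 0.2  0.2 -0.3] w 0.0554
[[[9.7,-51.8,22.8,-0.006,0.001,0.002],[9.6,-52.0,22.5,-0.006,0.001,0.002],[9.4,-52.2,22.2,-0.006,0.001,0.002],[9.3,-52.3,21.9,-0.006,0.001,0.002],[9.2,-52.5,21.6,-0.006,0.001,0.002]]]
```

```bash
python3 -m creep '[[[5,-52,24,0,0,0.002],[5,-52,24,0,0,0.002],[5,-52,22,0,0,0.002],[5,-52,18,0,0,0.002],[5,-58,5,0,0,0.002]]]'; python3 - <<'E'
from h import *
plan([.43,-.2,.28],Rdown(-33.3))
E
```

```text
time: 5.58
tcp_pos: [0.4256, 0.0956, 0.3344]
tool_rot: [13.3, 89.3, 5.5]
wrist_force: [1.0, -0.5, 0.6]
width: 0.0553
pos [0.4256 0.0956 0.3344] J [ 11.  -1. 108.  -0.  72. -71.] t 5.58 n 6 tot mm [   4.4 -295.6  -54.4] rot deg [25.5  0.6 -0.3] F [ 1.  -0.5  0.6] w 0.0553
[[[9.0,-48.7,7.3,0.074,0.002,-0.001],[9.0,-48.0,10.9,0.074,0.002,-0.001],[9.1,-47.1,14.5,0.074,0.002,-0.001],[9.1,-45.9,17.9,0.074,0.002,-0.001],[9.1,-44.4,21.3,0.074,0.002,-0.001]]]
```

```bash
python3 -m creep '[[[9,-53,7,0.08,0,0],[9,-53,11,0.08,0,0],[9,-53,12,0.08,0,0],[9,-53,13,0.08,0,0],[9,-53,12,0.08,0,0]]]'; python3 - <<'E'
from h import *
plan([.358,-.3575,.15],Rdown(-33.3))
E
```

```text
time: 6.2
tcp_pos: [0.3968, -0.1839, 0.29]
tool_rot: [32.1, 89.0, 0.3]
wrist_force: [1.4, 0.4, -0.5]
width: 0.0552
pos [ 0.3968 -0.1839  0.29  ] J [-27.   2. 111.   1.  66. -85.] t 6.2 n 4 tot mm [ -38.8 -173.6 -140. ] rot deg [ 1.6  0.9 -0.6] F [ 1.4  0.4 -0.5] w 0.0552
[[[34.8,-42.4,14.1,0.007,0.004,-0.002],[34.9,-42.2,14.5,0.007,0.004,-0.002],[34.9,-42.0,14.9,0.007,0.004,-0.002],[34.9,-41.8,15.3,0.007,0.004,-0.002]]]
```

```bash
python3 -m creep '[[[34,-41,14,0.007,0.005,-0.004],[34,-41,14,0.007,0.005,-0.003],[34,-41,14,0.007,0.005,-0.002],[30,-35,13,0.007,0,0],[0,0,0,0,0,0]]]'; python3 - <<'E'
from h import *
for n in('top','scene'):
    im=imaging.camera(n); u,v=px(n,[.40,-.38,.05]).astype(int); crop(im,max(u-75,0),max(0,v-60),u+75,v+75,4,f'pics/s_{n}.png')
plan([.358,-.3575,.038],Rdown(-33.3))
E
```

```text
time: 6.82
tcp_pos: [0.3553, -0.3573, 0.1559]
tool_rot: [12.9, 89.7, -21.1]
wrist_force: [-0.3, -0.1, 0.3]
width: 0.0553
pos [ 0.3567 -0.3562  0.1579] J [ -46.   18.  111.    0.   50. -103.] t 6.92 n 2 tot mm [   1.3   -1.3 -119.9] rot deg [-0.6  0.5 -0.1] F [-0.6  0.2  0.7] w 0.0558
[[[59.9,-0.2,0.4,-0.006,0.004,0.0],[59.9,-0.2,0.7,-0.006,0.004,0.0]]]
```

View pics/s_scene.png

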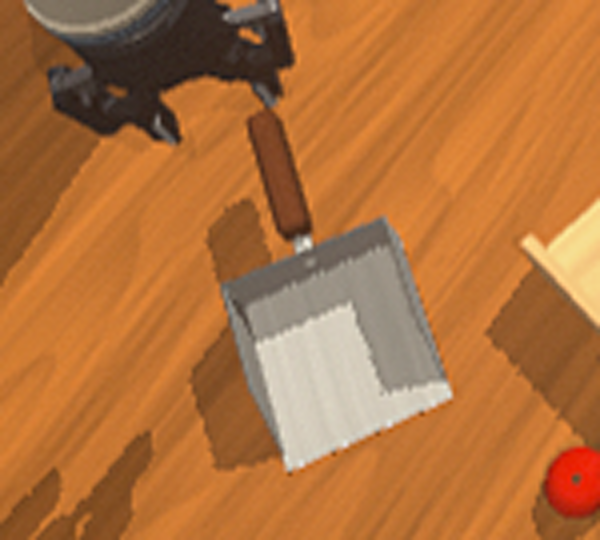

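View pics/s_top.png

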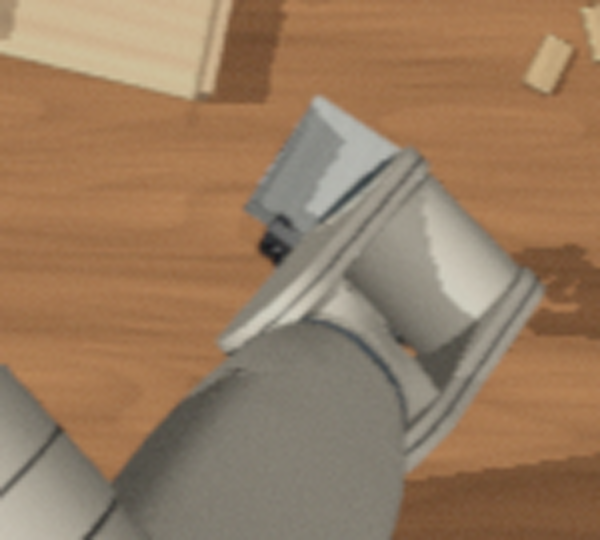

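```bash
python3 -m creep '[[[50,0,1,-0.006,0.004,0],[45,0,1,0,0.004,0],[15,0,0,0,0,0],[5,0,0,0,0,0]]]'; python3 - <<'E'
from h import *
plan([.358,-.3575,.036],Rdown(-33.3))
for n in('scene',):
    im=imaging.camera(n); u,v=px(n,[.40,-.38,.05]).astype(int); crop(im,max(u-75,0),max(0,v-60),u+75,v+75,4,f'pics/s_{n}2.png')
E
```

```text
time: 7.42
tcp_pos: [0.3638, -0.3586, 0.0469]
tool_rot: [-5.4, 89.3, -38.8]
wrist_force: [-0.0, 0.3, 0.2]
width: 0.0556
pos [ 0.3638 -0.3586  0.0469] J [ -46.   29.  114.    0.   37. -103.] t 7.42 n 1 tot mm [ -5.8   1.1 -10.9] rot deg [-0.1  0.7  0.1] F [-0.   0.3  0.2] w 0.0556
[[[10.8,-2.2,-5.6,-0.002,0.012,0.001]]]
```

View pics/s_scene2.png

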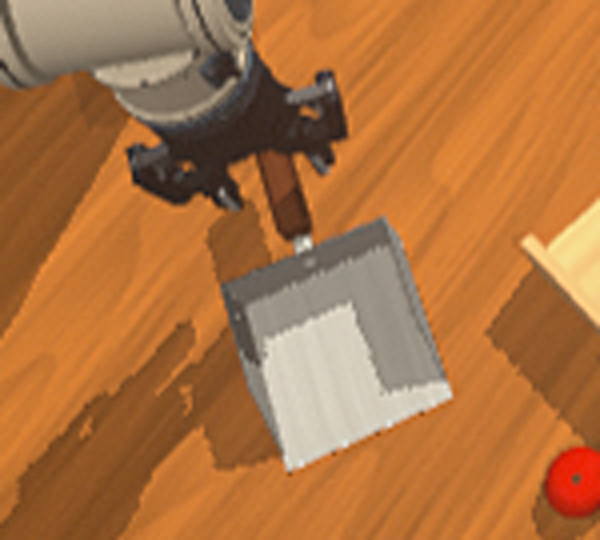

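```bash
python3 -m creep '[[[11,-1,-5,0,0.01,0],[0,0,0,0,0,0]]]'; python3 -m creep '[[[0,0,0,0,0,0],[0,0,0,0,0,0],[0,0,0,0,0,0],[0,0,0,0,0,0]]]' -1 100; python3 - <<'E'
from h import *
s,p,R=st(); print(p,s['width'],s['wrist_force'],s['wrist_torque'],R.round(2))
im=imaging.camera('scene'); u,v=px('scene',[.40,-.38,.05]).astype(int); crop(im,max(u-75,0),max(0,v-60),u+75,v+75,4,f'pics/s_scene3.png')
E
```

```text
time: 7.72
tcp_pos: [0.36, -0.3575, 0.0373]
tool_rot: [-22.2, 89.7, -55.6]
wrist_force: [0.2, 0.5, -0.6]
width: 0.0551
time: 8.22
tcp_pos: [0.3606, -0.3583, 0.0388]
tool_rot: [-18.4, 89.6, -51.9]
wrist_force: [-0.1, -0.3, -2.2]
width: 0.0185
[ 0.36058914 -0.35827969  0.0387936 ] 0.018457297714507884 [-0.13360507 -0.34869097 -2.18043166] [ 0.00275475  0.00834155 -0.01639165] [[ 0.    0.55  0.83]
 [-0.01  0.83 -0.55]
 [-1.   -0.    0.01]]
```

View pics/s_scene3.png

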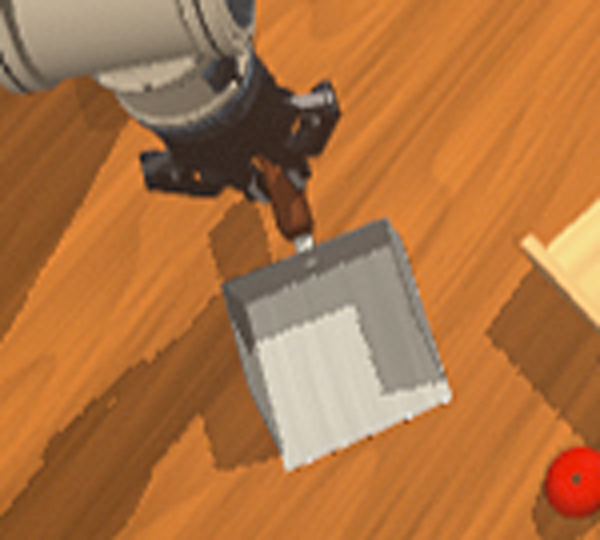

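```bash
cat >> h.py <<'E'
TC=np.array([.648,-.2043]);TY=-12.1
def tray2w(q):
    return TC+Ro.from_euler('z',TY,degrees=True).as_matrix()[:2,:2]@np.asarray(q)
def w2tray(p):
    return Ro.from_euler('z',-TY,degrees=True).as_matrix()[:2,:2]@(np.asarray(p)[:2]-TC)
E
python3 - <<'E'
from h import *
A=np.array([[ 0.709, -0.193],[ 0.7023,-0.2503],[ 0.6899,-0.2971],[ 0.6684,-0.1291],[ 0.6584,-0.18 ],[ 0.6486,-0.239 ]])
B=np.array([[ 0.712,  -0.1884],[ 0.704, -0.244],[ 0.6912,-0.2918],[ 0.6735,-0.1253],[ 0.6635,-0.1759],[ 0.6515,-0.2337]])
for m in (A+B)/2: print(w2tray(m).round(4)*1000)
for y in(48,0,-48):
  for lx in(-130,70): print(y,lx,tray2w([(lx-174)/1e3,y/1e3]).round(3))
E
```

```text
[58.3 26.4]
[ 62.9 -30.3]
[ 60.5 -79.2]
[ 6.3 80.2]
[ 7.1 28.5]
[  8.7 -30.9]
48 -130 [ 0.361 -0.094]
48 70 [ 0.556 -0.136]
0 -130 [ 0.351 -0.141]
0 70 [ 0.546 -0.182]
-48 -130 [ 0.341 -0.188]
-48 70 [ 0.536 -0.229]
```

```bash
cat >> h.py <<'E'
PB=-0.4  # pitch at which the pan is level
def sp(lx,ly,lz,pitch,yaw=TY):
    """TCP target so that scoop lip (mm in tray frame; height above bench mm) is there, pitch = lip down deg"""
    L=tray2w([lx/1e3,ly/1e3]); R=Rdown(yaw,pitch+PB)
    S=Ro.from_euler('z',yaw,degrees=True).as_matrix()@Ro.from_euler('y',pitch,degrees=True).as_matrix()
    return np.array([*L,lz/1e3])-S@np.array([.174,0,-.0388]),R
def lipnow(yaw=TY):
    s,p,R=st(); S=R@Rdown(0,PB).T  # scoop frame
    l=p+S@np.array([.174,0,-.0388]); print('lip tray',(w2tray(l)*1e3).round(1),'z',round(l[2]*1e3,1),'scoop fwd z',S[2,0].round(3),'roll',S[2,1].round(3),'yaw',np.degrees(np.arctan2(S[1,0],S[0,0])).round(1),'F',s['wrist_force'].round(1),'w',round(s['width'],4),'t',round(s['time'],2))
E
python3 - <<'E'
from h import *
lipnow()
plan([.40,-.22,.16],Rdown(-12.1,-6))
E
```

```text
lip tray [ -86.7 -274.1] z -0.0 scoop fwd z -0.0 roll -0.002 yaw -33.4 F [-0.8  0.4  2. ] w 0.0182 t 8.28
pos [ 0.3606 -0.3583  0.0388] J [ -46.   30.  114.   -0.   36. -103.] t 8.28 n 4 tot mm [ 39.4 138.3 121.2] rot deg [-21.3  -5.6   1.3] F [-0.8  0.4  2. ] w 0.0182
[[[-30.5,34.2,-10.6,-0.093,-0.024,0.006],[-30.5,35.2,-6.6,-0.093,-0.024,0.006],[-30.4,35.8,-2.6,-0.093,-0.024,0.006],[-30.2,36.0,1.5,-0.093,-0.024,0.006]]]
```

```bash
python3 -m creep '[[[-30,0,0,0,0,0],[-50,0,0,0,0,0],[-35,20,-3,-0.05,-0.02,0],[-10,50,-4,-0.12,-0.03,0],[0,50,0,-0.12,-0.03,0]]]'; python3 - <<'E'
from h import *
lipnow()
plan(*sp(-50,0,80,3))
im=imaging.camera('scene'); crop(im,100,150,400,380,2.6,'pics/q1.png')
E
```

```text
time: 8.9
tcp_pos: [0.4102, -0.2474, 0.1652]
tool_rot: [-10.2, 85.1, -26.8]
wrist_force: [0.6, 0.4, -2.8]
width: 0.018
lip tray [ -47.6 -106.4] z 139.9 scoop fwd z 0.077 roll -0.015 yaw -16.6 F [ 0.6  0.4 -2.8] w 0.018 t 8.9
pos [ 0.4102 -0.2474  0.1652] J [ -33.   13.  117.    1.   45. -107.] t 8.9 n 2 tot mm [ 21.   89.6 -37.4] rot deg [-4.5  7.4  1. ] F [ 0.6  0.4 -2.8] w 0.018
[[[17.7,46.2,-4.3,-0.04,0.064,0.008],[18.3,46.2,-1.3,-0.04,0.064,0.008]]]
```

View pics/q1.png

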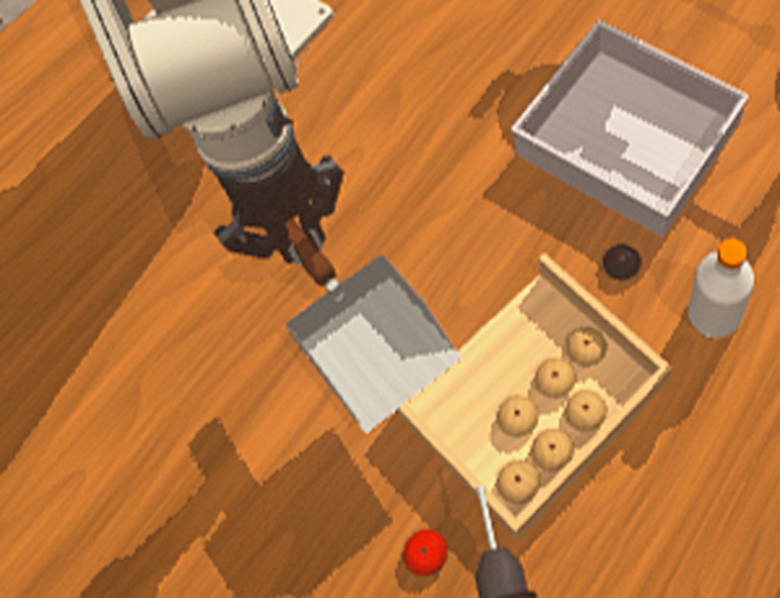

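The scoop is held, lip at about (415,395) in the crop, in front of the tray, and the six blanks have not moved.

```bash
python3 -m creep '[[[18,46,-4,-0.04,0.064,0.008],[18,42,-1,-0.04,0.064,0.008],[0,0,0,0,0,0]]]'; python3 - <<'E'
from h import *
lipnow()
plan(*sp(-50,0,9,3),step=30)
E
```

```text
time: 9.32
tcp_pos: [0.4299, -0.1534, 0.1263]
tool_rot: [178.1, 87.1, 166.7]
wrist_force: [-0.2, -0.4, -3.4]
width: 0.0183
lip tray [-52.4   6.1] z 77.7 scoop fwd z -0.057 roll 0.002 yaw -11.4 F [-0.2 -0.4 -3.4] w 0.0183 t 9.32
pos [ 0.4299 -0.1534  0.1263] J [-21.  19. 116.  -1.  48. -99.] t 9.32 n 3 tot mm [  1.3  -4.4 -69.5] rot deg [ 0.7 -0.3 -0.1] F [-0.2 -0.4 -3.4] w 0.0183
[[[23.1,-1.4,1.9,0.004,-0.002,0.0],[23.1,-1.4,1.8,0.004,-0.002,0.0],[23.1,-1.4,1.8,0.004,-0.002,0.0]]]
```

```bash
python3 -m creep '[[[25,-2,2,0.006,0,0],[25,-2,2,0.004,0,0],[15,-1,2,0.002,0,0],[0,0,0,0,0,0]]]'; python3 - <<'E'
from h import *
lipnow()
plan(*sp(-50,0,6,3),step=30)
E
```

```text
time: 9.82
tcp_pos: [0.4314, -0.1602, 0.0595]
tool_rot: [179.7, 87.2, 167.5]
wrist_force: [0.1, -0.8, -1.1]
width: 0.0184
lip tray [-49.4  -2.4] z 11.0 scoop fwd z -0.056 roll 0.0 yaw -12.2 F [ 0.1 -0.8 -1.1] w 0.0184 t 9.82
pos [ 0.4314 -0.1602  0.0595] J [-22.  26. 117.  -1.  40. -99.] t 9.82 n 1 tot mm [-0.2  2.4 -5.6] rot deg [-0.1 -0.2 -0. ] F [ 0.1 -0.8 -1.1] w 0.0184
[[[5.7,2.3,-0.5,-0.001,-0.004,0.0]]]
```

```bash
python3 -m creep '[[[4,2,0,0,0,0],[0,0,0,0,0,0],[1,0,0,0,0,0],[0,0,0,0,0,0]]]'; python3 - <<'E'
from h import *
lipnow()
plan(*sp(30,0,6.5,1.5),step=16)
im=imaging.camera('scene'); crop(im,240,230,380,350,5,'pics/q2.png')
E
```

```text
time: 10.32
tcp_pos: [0.433, -0.159, 0.0563]
tool_rot: [-179.5, 87.4, 168.3]
wrist_force: [-0.2, 0.3, -2.5]
width: 0.0184
lip tray [-48.  -1.] z 8.4 scoop fwd z -0.052 roll -0.0 yaw -12.2 F [-0.2  0.3 -2.5] w 0.0184 t 10.32
pos [ 0.433  -0.159   0.0563] J [-21.  26. 117.  -1.  39. -99.] t 10.32 n 5 tot mm [ 75.2 -15.4  -6.4] rot deg [-0.1 -1.5  0. ] F [-0.2  0.3 -2.5] w 0.0184
[[[0.6,0.2,15.4,0.0,-0.005,0.0],[0.7,0.2,15.4,0.0,-0.005,0.0],[0.7,0.2,15.4,0.0,-0.005,0.0],[0.8,0.2,15.4,0.0,-0.005,0.0],[0.9,0.2,15.4,0.0,-0.005,0.0]]]
```

View pics/q2.png

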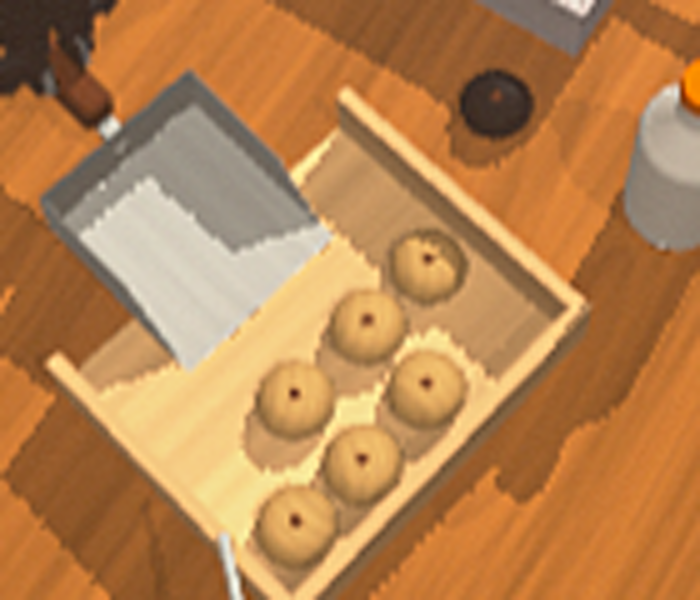

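```bash
python3 -m creep '[[[3,1,5,0,0,0],[2,0,5,0,0,0],[0,0,0,0,0,0]]]'; python3 - <<'E'
from h import *
lipnow()
plan(*sp(30,0,6.0,1.5),step=16)
E
```

```text
time: 10.75
tcp_pos: [0.4445, -0.1604, 0.0509]
tool_rot: [-179.1, 87.5, 168.7]
wrist_force: [0.8, -0.5, -0.7]
width: 0.0181
lip tray [-36.4  -0.1] z 3.5 scoop fwd z -0.05 roll -0.001 yaw -12.2 F [ 0.8 -0.5 -0.7] w 0.0181 t 10.75
pos [ 0.4445 -0.1604  0.0509] J [-21.  28. 116.  -1.  39. -98.] t 10.75 n 5 tot mm [ 63.8 -13.9  -1.6] rot deg [-0.1 -1.4  0. ] F [ 0.8 -0.5 -0.7] w 0.0181
[[[-0.2,0.0,13.1,0.0,-0.005,0.0],[-0.2,0.0,13.1,0.0,-0.005,0.0],[-0.1,0.0,13.1,0.0,-0.005,0.0],[-0.1,0.0,13.1,0.0,-0.005,0.0],[0.0,0.0,13.1,0.0,-0.005,0.0]]]
```

```bash
python3 -m creep '[[[-0.6,0,14,0,0,0],[-0.6,0,14,0,0,0],[-0.6,0,14,0,0,0],[-0.6,0,14,0,0,0],[-0.6,0,14,0,0,0]]]'; python3 - <<'E'
from h import *
lipnow()
plan(*sp(84,0,4,2.9),step=16)
im=imaging.camera('scene'); crop(im,240,230,380,350,5,'pics/q3.png')
E
```

```text
time: 11.38
tcp_pos: [0.5173, -0.1761, 0.0509]
tool_rot: [-179.2, 87.5, 168.6]
wrist_force: [-1.5, 0.9, -0.2]
width: 0.0183
lip tray [38.1 -0.1] z 3.3 scoop fwd z -0.051 roll -0.001 yaw -12.2 F [-1.5  0.9 -0.2] w 0.0183 t 11.38
pos [ 0.5173 -0.1761  0.0509] J [-20.  32. 107.  -1.  44. -97.] t 11.38 n 3 tot mm [44.8 -9.8  0.7] rot deg [-0.1 -0.   0. ] F [-1.5  0.9 -0.2] w 0.0183
[[[-0.9,0.0,15.3,0.0,0.0,0.0],[-0.9,0.0,15.3,0.0,0.0,0.0],[-0.9,0.0,15.3,0.0,0.0,0.0]]]
```

View pics/q3.png

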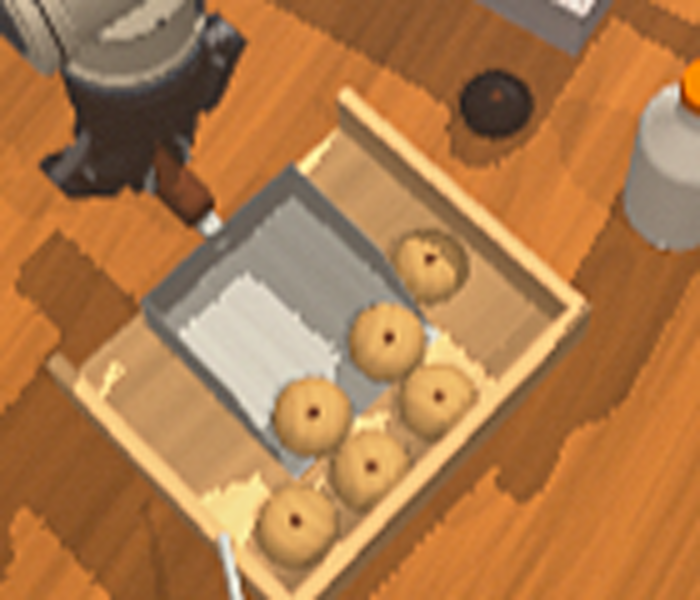

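The two front blanks (crop 388,340 and 313,412) are already on the lip. Continuing to the back wall.

```bash
python3 -m creep '[[[-0.8,0,13,0,0,0],[-0.8,0,13,0,0,0],[-0.7,0,11,0,0,0],[-0.4,0,6,0,0,0],[0,0,0,0,0,0]]]'; python3 - <<'E'
from h import *
lipnow()
im=imaging.camera('scene'); crop(im,240,230,380,350,5,'pics/q4.png')
E
```

```text
time: 12.05
tcp_pos: [0.5645, -0.1864, 0.0517]
tool_rot: [-178.9, 87.6, 168.9]
wrist_force: [0.6, -0.5, -1.2]
width: 0.0183
lip tray [86.5 -0.2] z 4.4 scoop fwd z -0.049 roll -0.001 yaw -12.2 F [ 0.6 -0.5 -1.2] w 0.0183 t 12.05
```

View pics/q4.png

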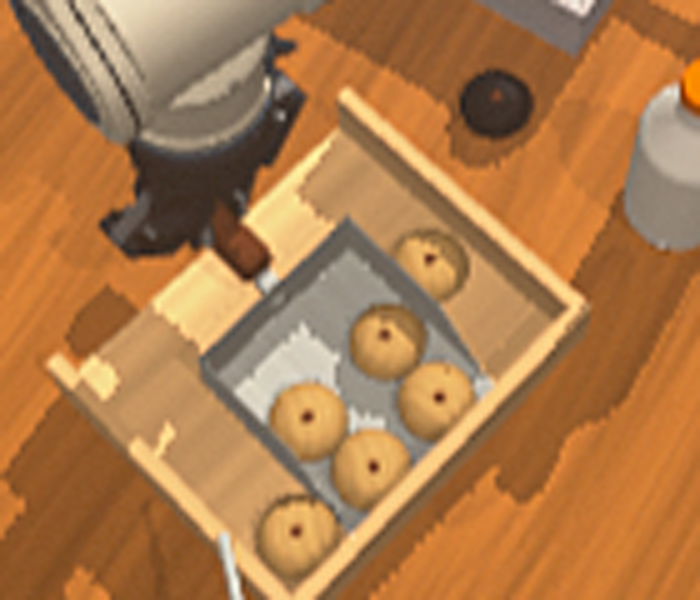

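```bash
python3 -m creep '[[[-2,0,-3,0,-0.09,0],[-4,0,-4,0,-0.1,0],[-6,0,-5,0,-0.1,0],[-6,0,-5,0,-0.1,0],[-6,0,-4,0,-0.06,0]]]'; python3 - <<'E'
from h import *
lipnow()
s,p,R=st();print(p,s['joints'].round(0))
im=imaging.camera('scene'); crop(im,240,230,380,350,5,'pics/q5.png')
E
```

```text
time: 12.72
tcp_pos: [0.5361, -0.18, 0.0704]
tool_rot: [-0.3, 66.2, -12.4]
wrist_force: [-0.1, 0.1, -3.1]
width: 0.0185
lip tray [60.6  0.2] z 104.0 scoop fwd z 0.397 roll -0.002 yaw -12.1 F [-0.1  0.1 -3.1] w 0.0185 t 12.72
[ 0.53609579 -0.17998112  0.07044766] [ -22.   26.  122.   25.    9. -123.]
```

View pics/q5.png

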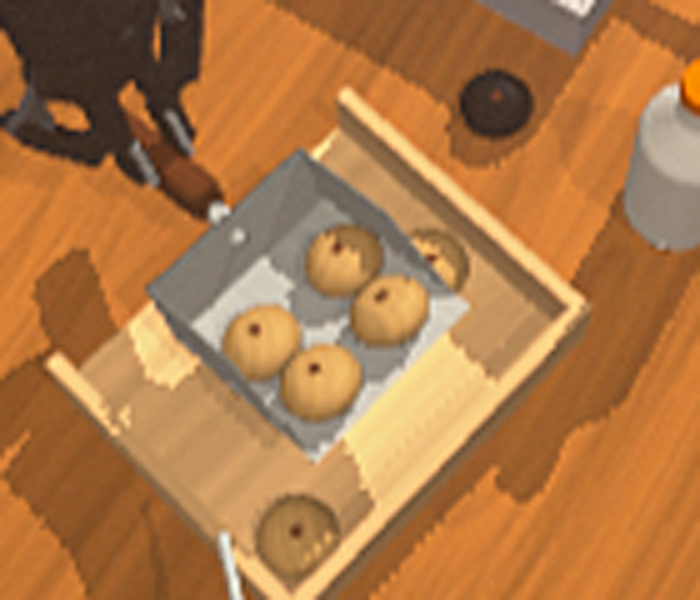

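```bash
python3 - <<'E'
from h import *
s,p,R=st()
plan([.49,-.165,.20],Rdown(-12.1,-19),step=40)
E
```

```text
pos [ 0.5338 -0.1793  0.0698] J [ -22.   26.  123.   25.    9. -124.] t 12.78 n 4 tot mm [-43.8  14.3 130.2] rot deg [-0.   4.8  0.1] F [-3.9  1.8 -4. ] w 0.0184
[[[-34.4,1.1,2.6,0.0,0.021,0.0],[-34.5,1.2,1.9,0.0,0.021,0.0],[-34.5,1.2,1.2,0.0,0.021,0.0],[-34.5,1.2,0.5,0.0,0.021,0.0]]]
```

```bash
python3 -m creep '[[[-20,1,2,0,0.02,0],[-32,1,2,0,0.02,0],[-38,1,1,0,0.02,0],[-38,1,0,0,0.02,0],[-15,0,0,0,0,0]]]'; python3 - <<'E'
from h import *
lipnow()
# waypoint: radial yaw approach to dish
az=np.degrees(np.arctan2(.148,.567)); print(az)
D=np.array([.567,.148])
u=np.array([np.cos(np.radians(az)),np.sin(np.radians(az))])
plan([*(D-u*.16),.20],Rdown(az,-19),step=50)
E
```

```text
time: 13.4
tcp_pos: [0.4821, -0.165, 0.2057]
tool_rot: [-0.8, 72.0, -13.2]
wrist_force: [0.1, -0.5, -3.4]
width: 0.0184
lip tray [7.1 2.7] z 221.3 scoop fwd z 0.302 roll -0.004 yaw -12.3 F [ 0.1 -0.5 -3.4] w 0.0184 t 13.4
14.629100821730852
pos [ 0.4821 -0.165   0.2057] J [ -22.    7.  120.    5.   35. -103.] t 13.4 n 6 tot mm [-69.9 272.6  -5.7] rot deg [-25.6  -1.    8.8] F [ 0.1 -0.5 -3.4] w 0.0184
[[[-5.8,41.9,-20.3,-0.074,-0.003,0.026],[-4.8,43.4,-17.2,-0.074,-0.003,0.026],[-3.7,44.7,-13.9,-0.074,-0.003,0.026],[-2.6,45.6,-10.5,-0.074,-0.003,0.026],[-1.4,46.4,-7.1,-0.074,-0.003,0.026]]]
```

```bash
python3 -m creep '[[[-4,22,-10,-0.04,0,0.013],[-5,43,-18,-0.074,0,0.026],[-4,45,-14,-0.074,0,0.026],[-3,46,-10,-0.074,0,0.026],[-1,46,-7,-0.074,0,0.026]]]'; python3 - <<'E'
from h import *
lipnow()
az=14.6
D=np.array([.567,.148])
u=np.array([np.cos(np.radians(az)),np.sin(np.radians(az))])
plan([*(D-u*.15),.21],Rdown(az,-15),step=50)
E
```

```text
time: 14.02
tcp_pos: [0.4335, 0.0425, 0.2046]
tool_rot: [-0.7, 72.4, 7.2]
wrist_force: [1.5, 0.7, -2.9]
width: 0.0186
lip tray [-94.6 257.3] z 219.1 scoop fwd z 0.296 roll -0.004 yaw 8.0 F [ 1.5  0.7 -2.9] w 0.0186 t 14.03
pos [0.4335 0.0425 0.2046] J [  3.   1. 128.   2.  34. -96.] t 14.03 n 2 tot mm [-11.6  67.7   5.4] rot deg [-6.4  2.6  2.1] F [ 1.5  0.7 -2.9] w 0.0186
[[[-3.0,34.3,-0.2,-0.055,0.023,0.018],[-2.4,34.3,1.7,-0.055,0.023,0.018]]]
```

```bash
python3 -m creep '[[[-3,35,0,-0.055,0.023,0.018],[-2,30,2,-0.055,0.023,0.018],[0,0,0,0,0,0]]]'; cat >> h.py <<'E'
D=np.array([.567,.148])
def pour(pitch,back,lz,az=14.6):
    """lip 'back' m before dish centre along az, at height lz"""
    u=np.array([np.cos(np.radians(az)),np.sin(np.radians(az)),0]);z=np.array([0,0,1]);t=np.radians(pitch)
    l=np.array([*D,lz])-u*back
    f=u*np.cos(t)-z*np.sin(t); up=u*np.sin(t)+z*np.cos(t)
    return l-f*.174+up*.0388, Rdown(az,pitch+PB)
E
python3 - <<'E'
from h import *
lipnow()
for n in ('scene','top'):
    im=imaging.camera(n); 
    if n=='scene': crop(im,200,130,400,280,4,'pics/r1.png')
for a in ((0,.06,.11),(25,.05,.08),(55,.04,.06)):
    p,R=pour(*a);print(p.round(3))
plan(*pour(0,.06,.11),step=50)
E
```

```text
time: 14.4
tcp_pos: [0.4201, 0.109, 0.2094]
tool_rot: [-1.0, 75.4, 13.8]
wrist_force: [0.1, 1.1, -3.9]
width: 0.0184
lip tray [-129.7  339.2] z 214.3 scoop fwd z 0.245 roll -0.004 yaw 14.9 F [ 0.1  1.1 -3.9] w 0.0184 t 14.4
[0.341 0.089 0.149]
[0.382 0.1   0.189]
[0.462 0.121 0.225]
pos [0.4198 0.1078 0.209 ] J [ 13.   1. 126.   0.  39. -92.] t 14.5 n 3 tot mm [-79.3 -18.7 -60.2] rot deg [ 0.1 14.1  0.2] F [-0.  -0.4 -3.3] w 0.0185
[[[12.6,0.8,-31.3,0.001,0.082,0.001],[15.1,0.7,-30.2,0.001,0.082,0.001],[17.6,0.7,-28.8,0.001,0.082,0.001]]]
```

View pics/r1.png

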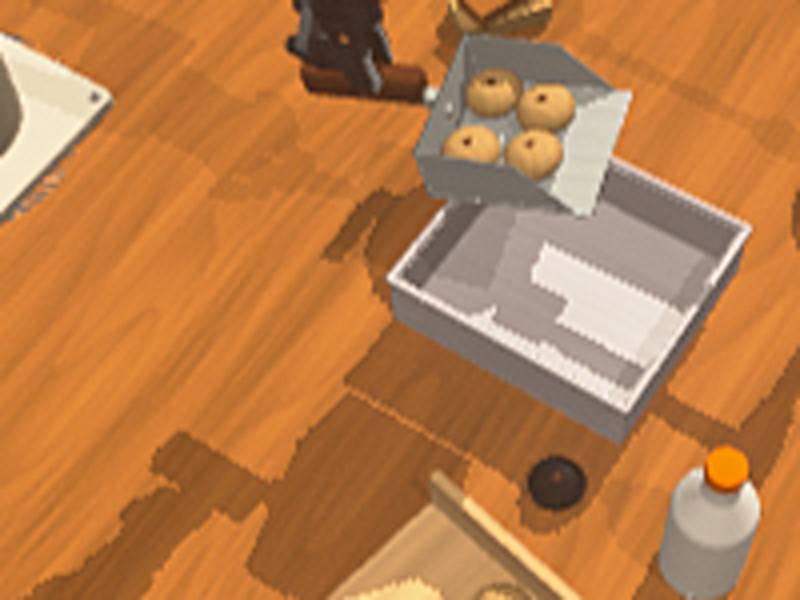

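```bash
python3 - <<'E'
from h import *
plan(*pour(18,.03,.08),step=50,ang=7)
E
```

```text
pos [0.4198 0.1078 0.209 ] J [ 13.   1. 126.   0.  39. -92.] t 14.5 n 5 tot mm [-30.4  -6.  -38.3] rot deg [ 0.1 32.1  0.3] F [-0.  -0.4 -3.3] w 0.0185
[[[5.9,0.4,-7.9,0.0,0.112,0.001],[6.7,0.4,-7.2,0.0,0.112,0.001],[7.5,0.4,-6.4,0.0,0.112,0.001],[8.1,0.4,-5.5,0.0,0.112,0.001],[8.7,0.4,-4.6,0.0,0.112,0.001]]]
```

```bash
python3 -m creep '[[[6,0.4,-6,0,0.112,0.001],[7,0.4,-6,0,0.112,0.001],[7.5,0.4,-5,0,0.112,0.001],[8,0.4,-5,0,0.112,0.001],[8,0.4,-4,0,0.11,0]]]'; python3 - <<'E'
from h import *
plan(*pour(50,.05,.055),step=50,ang=8)
im=imaging.camera('scene'); crop(im,200,130,400,280,4,'pics/r2.png')
E
```

```text
time: 15.12
tcp_pos: [0.394, 0.0966, 0.1714]
tool_rot: [-178.8, 71.7, -164.8]
wrist_force: [1.2, 0.0, -3.9]
width: 0.0182
pos [0.394  0.0966 0.1714] J [ 13.  19. 111.  -1.  69. -91.] t 15.12 n 4 tot mm [45.1 18.1 41.8] rot deg [-0.7 31.3 -0. ] F [ 1.2  0.  -3.9] w 0.0182
[[[-13.7,1.6,8.2,-0.003,0.137,0.0],[-14.7,1.6,6.2,-0.003,0.137,0.0],[-15.4,1.5,4.2,-0.003,0.137,0.0],[-15.8,1.5,2.0,-0.003,0.137,0.0]]]
```

View pics/r2.png

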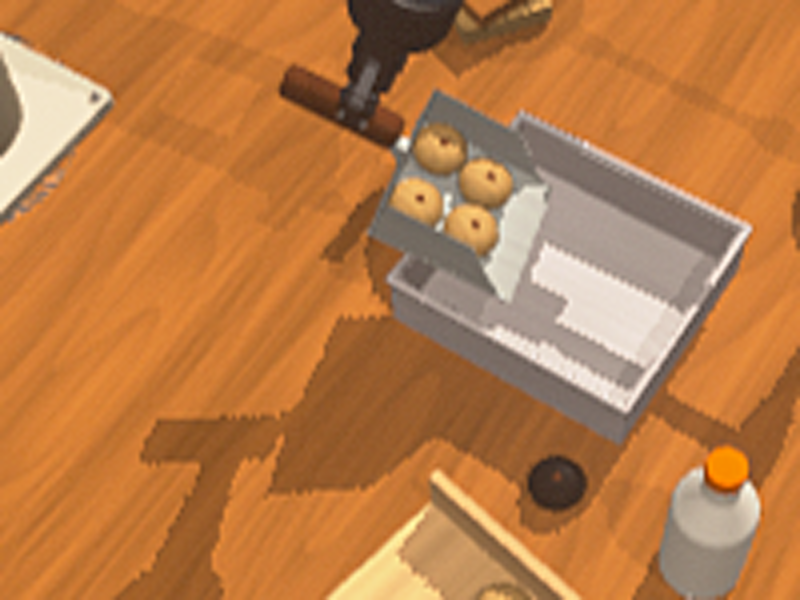

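The pan is tilted, the four blanks are still in it, and its lip (crop 530,240) is over the dish. Tipping further.

```bash
python3 -m creep '[[[-13,1,10,0,0.135,0],[-14,1,9,0,0.135,0],[-15,1,6,0,0.135,0],[-13,1,3,0,0.135,0],[0,0,0,0,0.05,0]]]'; python3 - <<'E'
from h import *
plan(*pour(60,.05,.065),step=50,ang=8)
im=imaging.camera('scene'); crop(im,200,130,400,280,4,'pics/r3.png')
E
```

```text
time: 15.8
tcp_pos: [0.448, 0.1082, 0.204]
tool_rot: [-179.0, 37.3, -165.9]
wrist_force: [-0.5, 0.1, -2.5]
width: 0.0182
pos [0.448  0.1082 0.204 ] J [ 13.  40.  84.  -1. 108. -90.] t 15.8 n 1 tot mm [19.  13.7 31.1] rot deg [-1.3  6.9 -0.5] F [-0.5  0.1 -2.5] w 0.0182
[[[-36.1,8.5,-11.7,-0.023,0.12,-0.009]]]
```

View pics/r3.png

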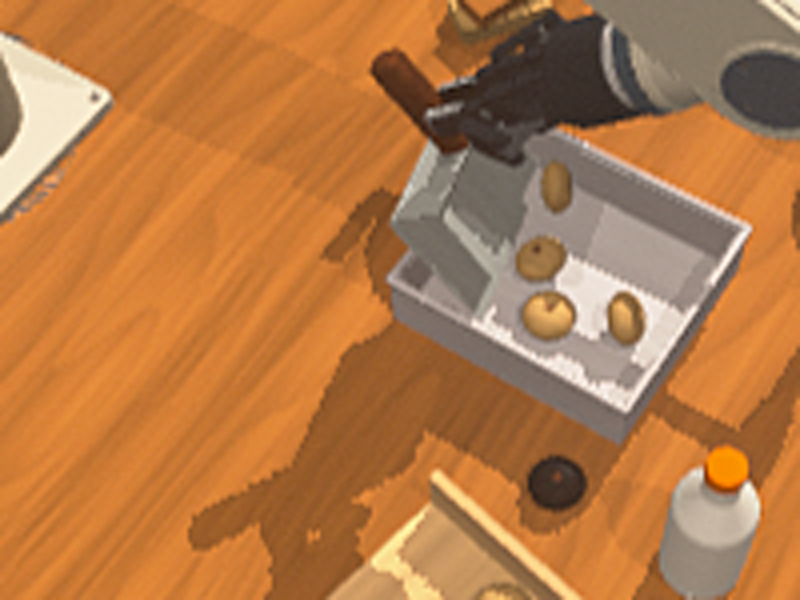

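```bash
python3 - <<'E'
from h import *
s,p,R=st(); plan(p+[-.0,0,.08],R,step=45)
E
```

```text
pos [0.4474 0.108  0.2034] J [ 13.  41.  85.  -1. 108. -90.] t 15.85 n 2 tot mm [ 0.  0. 80.] rot deg [0. 0. 0.] F [-0.1 -0.7 -3.4] w 0.0181
[[[-24.1,-0.6,-31.9,0.0,0.0,0.0],[-24.1,-0.6,-31.9,0.0,0.0,0.0]]]
```

```bash
python3 -m creep '[[[-24,0,-32,0,0,0],[-24,0,-32,0,0,0],[-15,0,-20,0,-0.15,0]]]'; python3 - <<'E'
from h import *
plan([.40,-.03,.22],Rdown(-12.1,0),step=55)
im=imaging.camera('scene'); crop(im,200,130,400,360,2.6,'pics/r4.png')
E
```

```text
time: 16.23
tcp_pos: [0.4468, 0.1065, 0.3054]
tool_rot: [-178.5, 45.9, -165.8]
wrist_force: [-0.5, 0.2, -2.3]
width: 0.0184
pos [0.4468 0.1065 0.3054] J [ 13.  29.  85.  -1. 110. -90.] t 16.23 n 6 tot mm [ -46.8 -136.5  -85.4] rot deg [ 23.6 -43.2  10.7] F [-0.5  0.2 -2.3] w 0.0184
[[[19.4,-20.1,1.0,0.069,-0.126,0.031],[18.8,-20.7,0.0,0.069,-0.126,0.031],[18.1,-21.3,-0.9,0.069,-0.126,0.031],[17.3,-21.9,-1.6,0.069,-0.126,0.031],[16.3,-22.6,-2.2,0.069,-0.126,0.031]]]
```

View pics/r4.png

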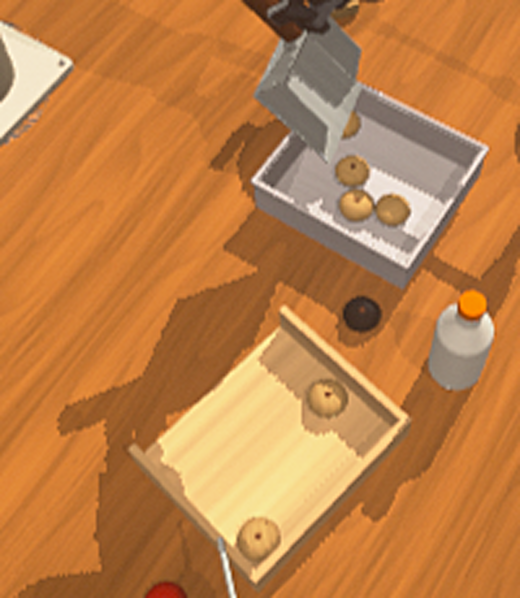

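```bash
python3 -m creep '[[[19,-24,0,0.069,-0.15,0.031],[19,-26,0,0.069,-0.15,0.031],[18,-26,-1,0.069,-0.15,0.031],[17,-26,-1,0.069,-0.15,0.031],[16,-26,-2,0.069,-0.12,0.031]]]'; python3 - <<'E'
from h import *
lipnow()
for q in((327,396),(259,537)): print(w2tray(w('scene',200+q[0]/2.6,130+q[1]/2.6,.028))*1e3)
plan(*sp(-50,45,70,3),step=55)
im=imaging.camera('top'); crop(im,240,130,440,270,4,'pics/t1.png')
E
```

```text
time: 16.9
tcp_pos: [0.4183, -0.0339, 0.24]
tool_rot: [6.3, 88.7, -2.5]
wrist_force: [0.2, 0.4, -2.5]
width: 0.0184
lip tray [-86.1 128.4] z 203.8 scoop fwd z 0.015 roll 0.002 yaw -8.9 F [ 0.2  0.4 -2.5] w 0.0184 t 16.9
[ 9.74143963 81.8750087 ]
[ 66.23440715 -79.77957457]
pos [ 0.4183 -0.0339  0.24  ] J [ -6.   3. 117.   0.  59. -88.] t 16.9 n 3 tot mm [  22.4  -79.9 -122.1] rot deg [ 3.2  3.9 -0.1] F [ 0.2  0.4 -2.5] w 0.0184
[[[40.9,-25.3,10.6,0.019,0.022,-0.001],[40.7,-25.0,12.0,0.019,0.022,-0.001],[40.4,-24.8,13.3,0.019,0.022,-0.001]]]
```

View pics/t1.png

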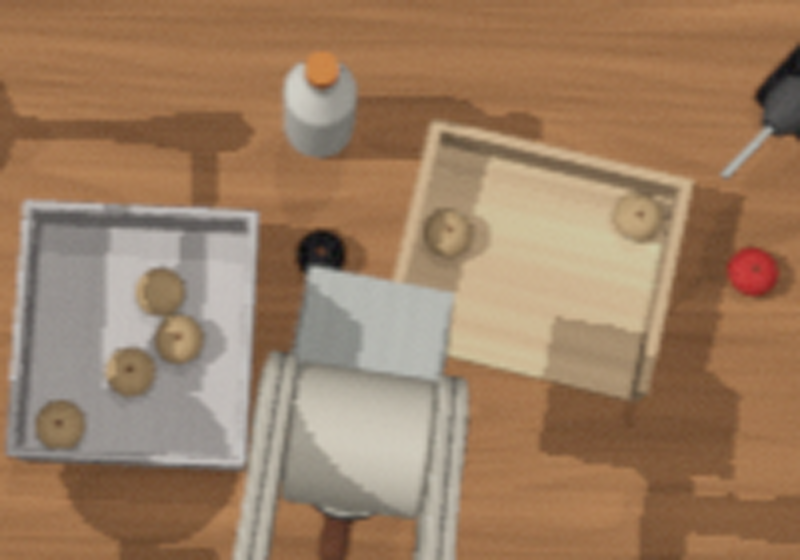

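Four blanks lie in the dish, two remain in the tray at (447,232) and (637,215). Next lane: the tray's left side.

```bash
python3 -m creep '[[[30,-30,11,0.019,0.022,0],[40,-30,12,0.019,0.022,0],[35,-15,13,0.019,0.022,0],[0,0,0,0,0,0]]]'; python3 - <<'E'
from h import *
lipnow()
plan(*sp(-50,45,9,3),step=30)
E
```

```text
time: 17.45
tcp_pos: [0.4335, -0.1216, 0.1327]
tool_rot: [-178.1, 87.9, 169.1]
wrist_force: [-0.1, 0.5, -1.8]
width: 0.0184
lip tray [-54.9  33.5] z 86.5 scoop fwd z -0.043 roll -0.001 yaw -12.9 F [-0.1  0.5 -1.8] w 0.0184 t 17.45
pos [ 0.4335 -0.1216  0.1327] J [-17.  17. 117.  -0.  48. -94.] t 17.45 n 3 tot mm [  7.1   7.8 -75.9] rot deg [-0.8  0.5  0. ] F [-0.1  0.5 -1.8] w 0.0184
[[[25.2,3.1,2.6,-0.005,0.003,0.0],[25.2,3.1,2.7,-0.005,0.003,0.0],[25.2,3.1,2.8,-0.005,0.003,0.0]]]
```

```bash
python3 -m creep '[[[10,10,2,-0.01,0.003,0],[25,1,2,-0.003,0.003,0],[25,1,2,0,0.003,0],[12,0,1,0,0,0],[2,0,0,0,0,0]]]'; python3 - <<'E'
from h import *
lipnow()
plan(*sp(-50,45,4,3),step=30)
im=imaging.camera('scene'); crop(im,240,230,380,350,5,'pics/q6.png')
E
```

```text
time: 18.08
tcp_pos: [0.4428, -0.1078, 0.0616]
tool_rot: [-177.8, 88.0, 170.3]
wrist_force: [-0.7, -1.1, -2.0]
width: 0.0182
lip tray [-48.6  51.9] z 15.7 scoop fwd z -0.041 roll -0.001 yaw -11.9 F [-0.7 -1.1 -2. ] w 0.0182 t 18.07
pos [ 0.4428 -0.1078  0.0616] J [-15.  25. 118.  -0.  38. -93.] t 18.07 n 1 tot mm [-2.2 -6.  -9.7] rot deg [0.2 0.6 0.1] F [-0.7 -1.1 -2. ] w 0.0182
[[[9.8,-6.3,-0.5,0.003,0.011,0.001]]]
```

View pics/q6.png

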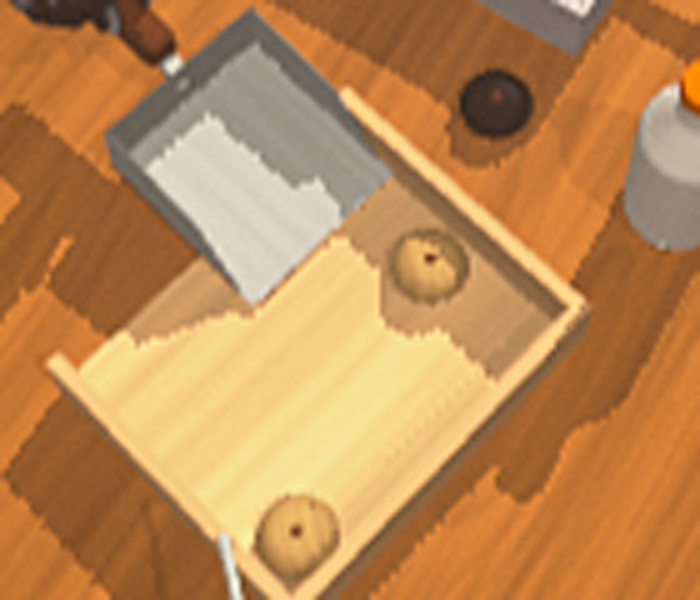

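```bash
python3 -m creep '[[[2,-6,0,0.003,0.01,0],[6,-1,0,0,0.003,0],[4,0,2,0,0,0],[2,0,3,0,0,0],[0,0,0,0,0,0]]]'; python3 - <<'E'
from h import *
lipnow()
plan(*sp(0,46,3.5,3),step=14)
E
```

```text
time: 18.75
tcp_pos: [0.4481, -0.1169, 0.0489]
tool_rot: [-177.7, 87.6, 170.2]
wrist_force: [0.6, 0.2, -0.1]
width: 0.0181
lip tray [-41.9  43.4] z 1.5 scoop fwd z -0.049 roll -0.002 yaw -12.1 F [ 0.6  0.2 -0.1] w 0.0181 t 18.75
pos [ 0.4481 -0.1169  0.0489] J [-16.  27. 117.  -0.  38. -93.] t 18.75 n 4 tot mm [41.6 -6.4  2.5] rot deg [-0.   0.2  0.1] F [ 0.6  0.2 -0.1] w 0.0181
[[[-1.1,0.6,10.5,0.0,0.001,0.0],[-1.1,0.6,10.5,0.0,0.001,0.0],[-1.1,0.6,10.5,0.0,0.001,0.0],[-1.1,0.6,10.5,0.0,0.001,0.0]]]
```

```bash
python3 -m creep '[[[-1,0.6,14,0,0,0],[-0.7,0.6,14,0,0,0],[-0.7,0.3,14,0,0,0],[-0.6,0,14,0,0,0],[-0.6,0,14,0,0,0]]]'; python3 - <<'E'
from h import *
lipnow()
im=imaging.camera('scene'); crop(im,240,230,380,350,5,'pics/q7.png')
E
```

```text
time: 19.38
tcp_pos: [0.5221, -0.131, 0.0498]
tool_rot: [-177.6, 87.6, 170.3]
wrist_force: [0.2, 0.5, 0.3]
width: 0.0181
lip tray [33.4 45.2] z 2.7 scoop fwd z -0.048 roll -0.002 yaw -12.1 F [0.2 0.5 0.3] w 0.0181 t 19.38
```

View pics/q7.png

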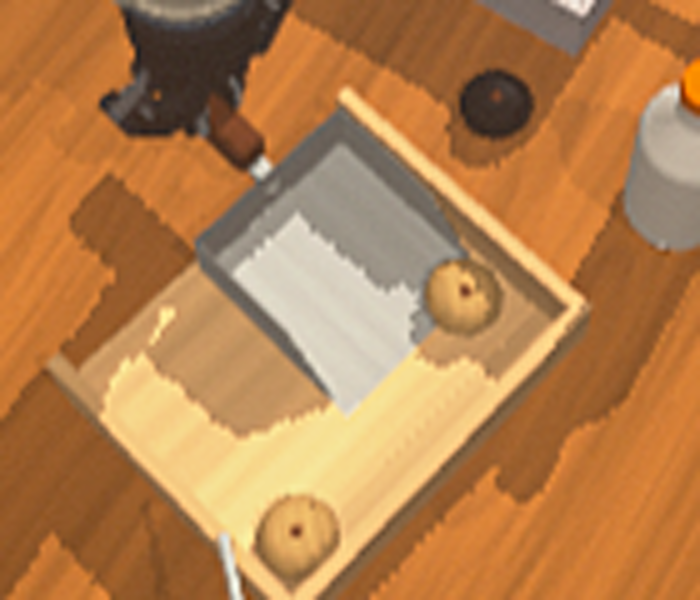

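```bash
python3 -m creep '[[[-0.7,0,14,0,0,0],[-0.7,0,14,0,0,0],[-0.7,0,13,0,0,0],[-0.5,0,8,0,0,0],[0,0,0,0,0,0]]]'; python3 - <<'E'
from h import *
lipnow()
im=imaging.camera('scene'); crop(im,240,230,380,350,5,'pics/q8.png')
E
```

```text
time: 20.05
tcp_pos: [0.5751, -0.1425, 0.0503]
tool_rot: [-177.3, 87.7, 170.6]
wrist_force: [0.9, 0.4, -0.8]
width: 0.0185
lip tray [87.7 45.1] z 3.4 scoop fwd z -0.046 roll -0.002 yaw -12.1 F [ 0.9  0.4 -0.8] w 0.0185 t 20.05
```

View pics/q8.png

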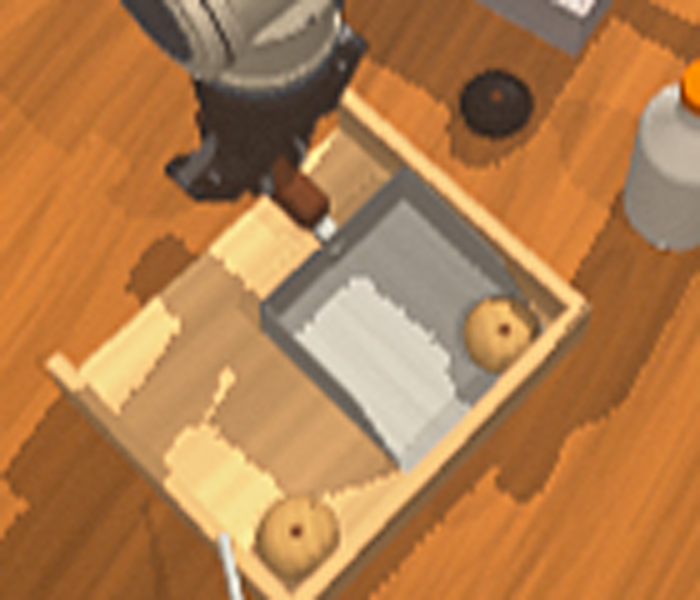

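```bash
python3 -m creep '[[[-2,0,-2,0,-0.09,0],[-4,-1,-4,0,-0.1,0],[-6,-1,-5,0,-0.1,0],[-8,-2,-5,0,-0.1,0],[-8,-2,-4,0,-0.04,0]]]'; python3 - <<'E'
from h import *
lipnow()
s,p,R=st();print(s['joints'].round(0))
im=imaging.camera('scene'); crop(im,240,230,380,350,5,'pics/q9.png')
E
```

```text
time: 20.72
tcp_pos: [0.5433, -0.1415, 0.0722]
tool_rot: [-0.3, 67.4, -12.4]
wrist_force: [0.5, -0.4, -3.0]
width: 0.0183
lip tray [60.2 39.5] z 102.1 scoop fwd z 0.378 roll -0.002 yaw -12.0 F [ 0.5 -0.4 -3. ] w 0.0183 t 20.73
[ -17.   25.  122.   10.   10. -104.]
```

View pics/q9.png

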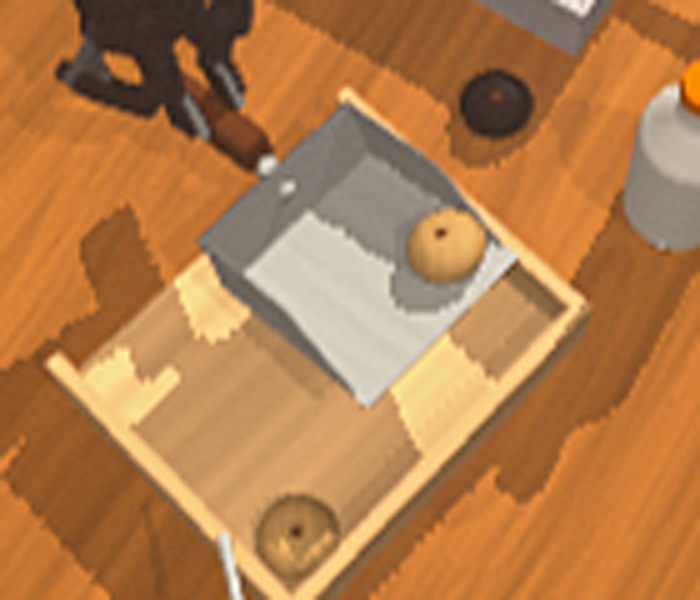

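```bash
python3 - <<'E'
from h import *
plan(*sp(-20,0,150,-12),step=40)
E
```

```text
pos [ 0.5418 -0.1412  0.0722] J [ -17.   25.  122.   10.   10. -104.] t 20.77 n 4 tot mm [-87.6 -21.5  79.6] rot deg [ 0.  10.2  0.1] F [-2.7  0.3 -2.7] w 0.0185
[[[-26.2,-9.9,-11.1,0.0,0.044,0.0],[-25.6,-9.9,-12.3,0.0,0.044,0.0],[-25.1,-9.9,-13.4,0.0,0.044,0.0],[-24.5,-9.9,-14.5,0.0,0.044,0.0]]]
```

```bash
python3 -m creep '[[[-22,-4,-8,0,0.02,0],[-26,-8,-12,0,0.05,0],[-25,-10,-13,0,0.05,0],[-20,-8,-12,0,0.04,0],[0,0,0,0,0,0]]]'; python3 - <<'E'
from h import *
lipnow()
plan(*sp(-50,-41,75,0),step=40)
im=imaging.camera('scene'); crop(im,220,200,380,350,4,'pics/q10.png')
E
```

```text
time: 21.4
tcp_pos: [0.4576, -0.1545, 0.1455]
tool_rot: [-0.6, 77.5, -12.7]
wrist_force: [0.5, -0.1, -3.0]
width: 0.0182
lip tray [-18.4   8.7] z 144.2 scoop fwd z 0.21 roll -0.002 yaw -12.1 F [ 0.5 -0.1 -3. ] w 0.0182 t 21.4
pos [ 0.4576 -0.1545  0.1455] J [ -21.   13.  122.    3.   32. -102.] t 21.4 n 2 tot mm [-37.2 -43.  -31.7] rot deg [-0.  12.1  0.1] F [ 0.5 -0.1 -3. ] w 0.0182
[[[12.6,-24.9,-16.8,0.0,0.106,0.001],[14.3,-24.9,-15.4,0.0,0.106,0.001]]]
```

View pics/q10.png

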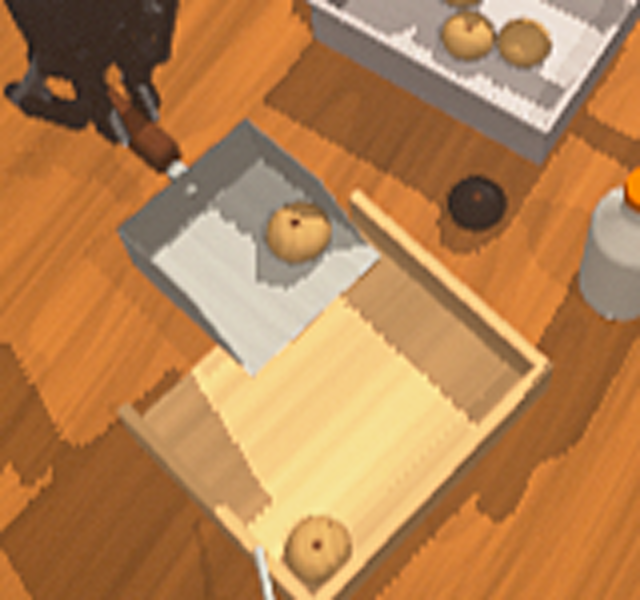

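The first of the two sits in the pan at (298,232); the last one is at (318,548). Moving to the right lane.

```bash
python3 -m creep '[[[4,-20,-10,0,0.08,0],[4,-20,-12,0,0.08,0],[6,-8,-8,0,0.05,0],[10,0,0,0,0,0],[0,0,0,0,0,0]]]'; python3 - <<'E'
from h import *
lipnow()
plan(*sp(-50,-43,9,2.7),step=30)
E
```

```text
time: 22.08
tcp_pos: [0.4194, -0.1943, 0.1112]
tool_rot: [-96.4, 89.9, -108.4]
wrist_force: [-0.7, -0.4, -2.3]
width: 0.0184
lip tray [-51.9 -38. ] z 71.2 scoop fwd z -0.007 roll -0.001 yaw -12.0 F [-0.7 -0.4 -2.3] w 0.0184 t 22.07
pos [ 0.4194 -0.1943  0.1112] J [ -26.   20.  118.   -0.   43. -104.] t 22.07 n 2 tot mm [  2.6  -5.5 -55.2] rot deg [0.1 2.3 0.1] F [-0.7 -0.4 -2.3] w 0.0184
[[[27.6,-2.4,1.8,0.001,0.02,0.0],[27.6,-2.4,2.4,0.001,0.02,0.0]]]
```

```bash
python3 -m creep '[[[15,-3,0,0,0.013,0],[20,-2,0,0,0.013,0],[15,-1,0,0,0.012,0],[7,0,0,0,0,0],[2,0,0,0,0,0]]]'; python3 - <<'E'
from h import *
lipnow()
plan(*sp(-45,-44,3.5,2.8),step=30)
im=imaging.camera('scene'); crop(im,220,200,380,350,4,'pics/q11.png')
E
```

```text
time: 22.7
tcp_pos: [0.4179, -0.1994, 0.0486]
tool_rot: [-178.3, 87.8, 169.8]
wrist_force: [-2.1, -0.1, 0.3]
width: 0.0184
lip tray [-54.  -43.1] z 2.0 scoop fwd z -0.045 roll -0.001 yaw -11.9 F [-2.1 -0.1  0.3] w 0.0184 t 22.7
pos [ 0.4179 -0.1994  0.0486] J [ -27.   27.  117.   -1.   37. -104.] t 22.7 n 1 tot mm [ 8.8 -2.4  2.2] rot deg [0.2 0.2 0.1] F [-2.1 -0.1  0.3] w 0.0184
[[[-2.5,-0.5,9.1,0.003,0.004,0.001]]]
```

View pics/q11.png

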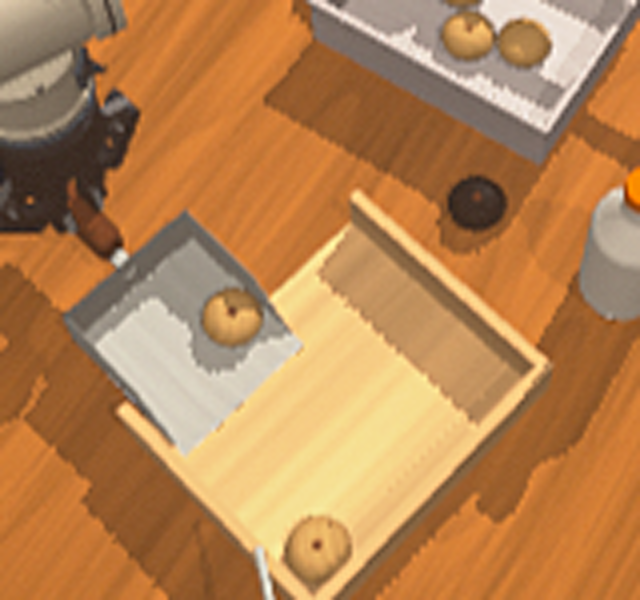

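```bash
python3 -m creep '[[[-1,0,12,0.002,0,0],[-0.7,0,16,0,0,0],[-0.7,0,16,0,0,0],[-0.7,0,16,0,0,0],[-0.7,0,15,0,0,0]]]'; python3 - <<'E'
from h import *
lipnow()
im=imaging.camera('scene'); crop(im,220,200,380,350,4,'pics/q12.png')
E
```

```text
time: 23.38
tcp_pos: [0.4983, -0.2169, 0.0518]
tool_rot: [-176.1, 88.1, 171.9]
wrist_force: [-0.4, 0.4, -1.0]
width: 0.018
lip tray [ 28.6 -43.8] z 6.2 scoop fwd z -0.04 roll -0.002 yaw -12.1 F [-0.4  0.4 -1. ] w 0.018 t 23.38
```

View pics/q12.png

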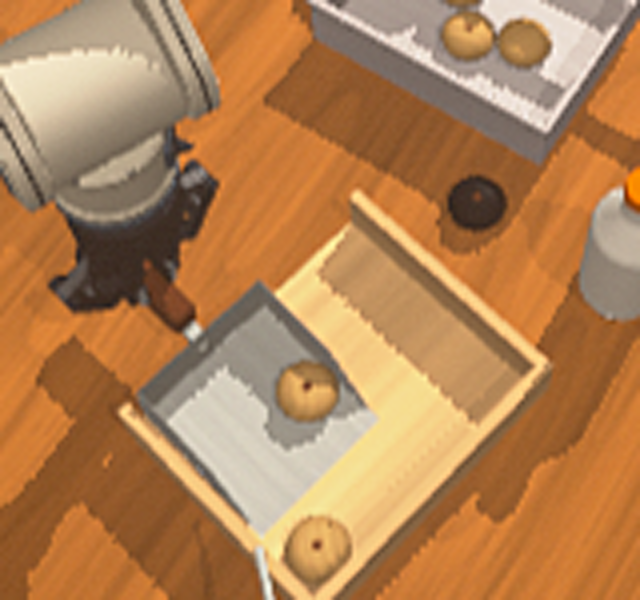

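```bash
python3 -m creep '[[[0.8,0,13,0,0.002,0],[0,0,14,0,0.002,0],[-0.3,0,14,0,0,0],[-0.4,0,11,0,0,0],[0,0,0,0,0,0]]]'; python3 - <<'E'
from h import *
lipnow()
im=imaging.camera('scene'); crop(im,220,200,380,350,4,'pics/q13.png')
E
```

```text
time: 24.05
tcp_pos: [0.5557, -0.2294, 0.05]
tool_rot: [-175.2, 88.1, 172.7]
wrist_force: [0.6, 0.5, -0.7]
width: 0.0186
lip tray [ 87.3 -43.9] z 4.2 scoop fwd z -0.041 roll -0.003 yaw -12.1 F [ 0.6  0.5 -0.7] w 0.0186 t 24.05
```

View pics/q13.png

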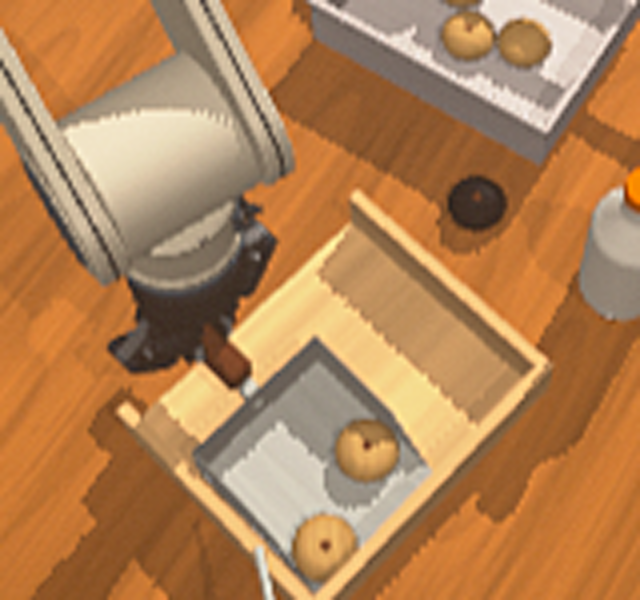

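```bash
python3 -m creep '[[[-2,0,-2,0,-0.09,0],[-5,1,-4,0,-0.1,0],[-8,1,-5,0,-0.1,0],[-10,1,-5,0,-0.06,0],[-12,1,-4,0,0,0]]]'; python3 - <<'E'
from h import *
lipnow()
s,p,R=st();print(s['joints'].round(0))
plan(p+[-.06,.02,.12],Rdown(-12.1,-19),step=35)
im=imaging.camera('scene'); crop(im,220,200,380,350,4,'pics/q14.png')
E
```

```text
time: 24.72
tcp_pos: [0.5229, -0.217, 0.0802]
tool_rot: [-0.2, 71.9, -12.3]
wrist_force: [1.2, -0.0, -2.4]
width: 0.018
lip tray [ 57.9 -38.5] z 96.0 scoop fwd z 0.303 roll -0.001 yaw -12.0 F [ 1.2 -0.  -2.4] w 0.018 t 24.73
[ -26.   25.  118.   13.   20. -115.]
pos [ 0.5229 -0.217   0.0802] J [ -26.   25.  118.   13.   20. -115.] t 24.73 n 4 tot mm [-60.  20. 120.] rot deg [ 0.1 -0.9  0.1] F [ 1.2 -0.  -2.4] w 0.018
[[[-33.4,1.7,-5.6,0.0,-0.004,0.0],[-33.4,1.7,-5.5,0.0,-0.004,0.0],[-33.4,1.7,-5.4,0.0,-0.004,0.0],[-33.5,1.7,-5.2,0.0,-0.004,0.0]]]
```

View pics/q14.png

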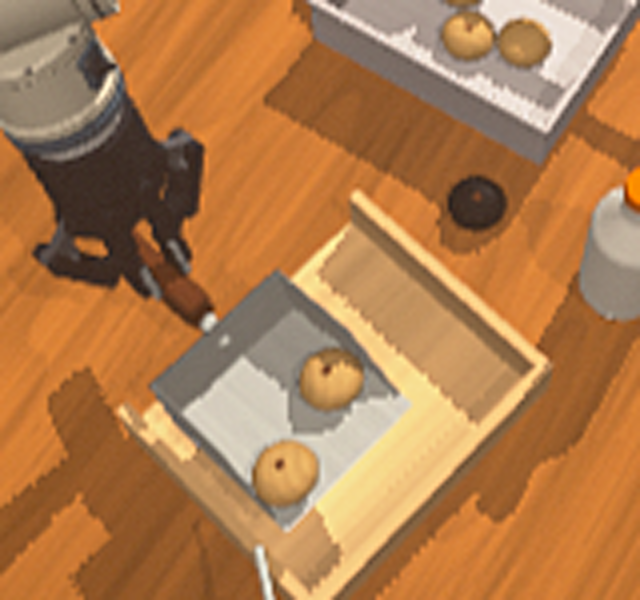

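Both remaining blanks are in the pan (330,378 and 285,472) and the tray is empty. Lifting out.

```bash
python3 -m creep '[[[-20,1,-4,0,-0.005,0],[-33,2,-5,0,-0.005,0],[-36,2,-5,0,0,0],[-30,2,-4,0,0,0],[-12,0,0,0,0,0]]]'; python3 - <<'E'
from h import *
lipnow()
D_=D; az=14.6; u=np.array([np.cos(np.radians(az)),np.sin(np.radians(az))])
plan([*(D-u*.15),.21],Rdown(az,-17),step=50)
E
```

```text
time: 25.4
tcp_pos: [0.4673, -0.1983, 0.2047]
tool_rot: [-0.6, 71.6, -12.6]
wrist_force: [0.6, 0.1, -3.2]
width: 0.0179
lip tray [ -0.4 -31.8] z 221.5 scoop fwd z 0.309 roll -0.003 yaw -12.0 F [ 0.6  0.1 -3.2] w 0.0179 t 25.4
pos [ 0.4673 -0.1983  0.2047] J [ -27.    7.  120.    8.   35. -111.] t 25.4 n 7 tot mm [-45.5 308.5   5.3] rot deg [-25.3   1.3   8.3] F [ 0.6  0.1 -3.2] w 0.0179
[[[-5.7,41.7,-14.5,-0.063,0.003,0.021],[-4.8,42.7,-11.8,-0.063,0.003,0.021],[-3.9,43.4,-9.1,-0.063,0.003,0.021],[-3.0,44.0,-6.4,-0.063,0.003,0.021],[-2.1,44.4,-3.6,-0.063,0.003,0.021]]]
```

```bash
python3 -m creep '[[[-4,25,-8,-0.04,0.003,0.012],[-5,43,-12,-0.063,0.003,0.021],[-4,44,-9,-0.063,0.003,0.021],[-3,44,-6,-0.063,0.003,0.021],[-2,44,-4,-0.063,0.003,0.021]]]'; python3 - <<'E'
from h import *
lipnow()
az=14.6; u=np.array([np.cos(np.radians(az)),np.sin(np.radians(az))])
plan([*(D-u*.15),.21],Rdown(az,-15),step=45)
E
```

```text
time: 26.02
tcp_pos: [0.4445, 0.0069, 0.2104]
tool_rot: [-0.9, 72.6, 4.9]
wrist_force: [0.1, 0.1, -4.4]
width: 0.018
lip tray [-74.1 218.4] z 224.3 scoop fwd z 0.293 roll -0.005 yaw 5.8 F [ 0.1  0.1 -4.4] w 0.018 t 26.02
pos [0.4445 0.0069 0.2104] J [  -2.    1.  126.    4.   35. -101.] t 26.02 n 3 tot mm [-22.7 103.3  -0.4] rot deg [-8.4  2.4  2.7] F [ 0.1  0.1 -4.4] w 0.018
[[[-1.3,35.0,-3.9,-0.049,0.014,0.016],[-0.7,35.2,-2.2,-0.049,0.014,0.016],[-0.1,35.2,-0.4,-0.049,0.014,0.016]]]
```

```bash
python3 -m creep '[[[-1,35,-3,-0.05,0.014,0.016],[0,35,-2,-0.05,0.014,0.016],[0,28,0,-0.045,0.014,0.016],[0,0,0,0,0,0]]]'; python3 - <<'E'
from h import *
lipnow()
plan(*pour(18,.02,.09),step=50,ang=7)
im=imaging.camera('scene'); crop(im,200,130,400,280,4,'pics/r5.png')
E
```

```text
time: 26.52
tcp_pos: [0.4249, 0.1084, 0.209]
tool_rot: [-0.1, 75.2, 14.9]
wrist_force: [0.8, 0.1, -3.3]
width: 0.0184
lip tray [-125.1  340.2] z 214.6 scoop fwd z 0.248 roll -0.0 yaw 15.0 F [ 0.8  0.1 -3.3] w 0.0184 t 26.52
pos [0.4249 0.1084 0.209 ] J [ 12.   1. 125.   1.  38. -94.] t 26.52 n 5 tot mm [-25.8  -4.1 -28.4] rot deg [ 0.4 32.4  0. ] F [ 0.8  0.1 -3.3] w 0.0184
[[[4.2,0.5,-6.5,0.001,0.113,0.0],[4.9,0.5,-6.0,0.001,0.113,0.0],[5.5,0.5,-5.4,0.001,0.113,0.0],[6.1,0.5,-4.7,0.001,0.113,0.0],[6.6,0.5,-4.0,0.001,0.113,0.0]]]
```

View pics/r5.png

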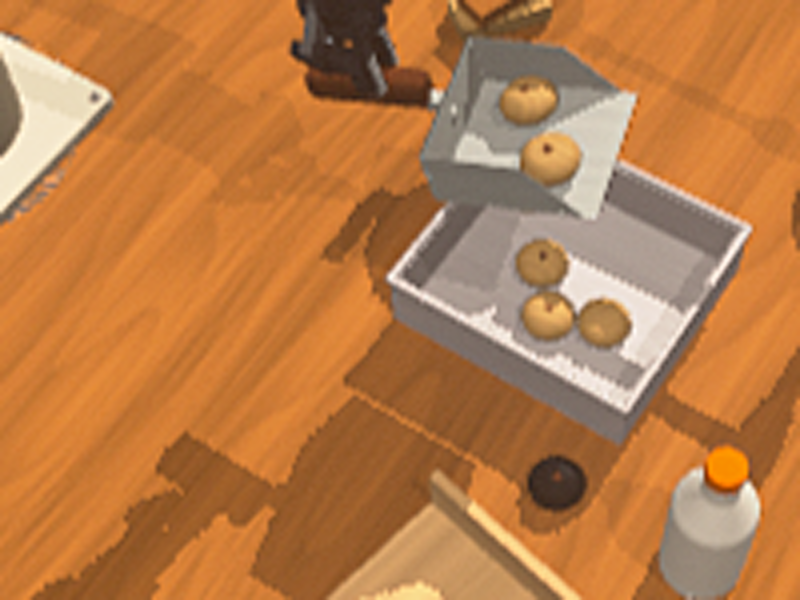

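```bash
python3 -m creep '[[[4,0.4,-5,0,0.112,0],[5,0.4,-5,0,0.112,0],[5,0.4,-4,0,0.112,0],[6,0.4,-3,0,0.112,0],[5,0.4,-2,0,0.11,0]]]'; python3 - <<'E'
from h import *
lipnow()
plan(*pour(50,.045,.055),step=50,ang=8)
E
```

```text
time: 27.2
tcp_pos: [0.4078, 0.101, 0.1824]
tool_rot: [-179.4, 72.0, -164.9]
wrist_force: [0.4, -0.0, -3.1]
width: 0.0181
lip tray [-162.1  316.4] z 90.6 scoop fwd z -0.316 roll -0.003 yaw 14.5 F [ 0.4 -0.  -3.1] w 0.0181 t 27.2
pos [0.4078 0.101  0.1824] J [ 13.  19. 108.  -1.  71. -91.] t 27.2 n 4 tot mm [36.2 14.9 30.8] rot deg [-0.2 31.6  0.1] F [ 0.4 -0.  -3.1] w 0.0181
[[[-10.3,1.3,6.8,-0.001,0.138,0.001],[-11.2,1.3,5.3,-0.001,0.138,0.001],[-11.8,1.3,3.8,-0.001,0.138,0.001],[-12.2,1.3,2.1,-0.001,0.138,0.001]]]
```

```bash
python3 -m creep '[[[-11,1,9,0,0.135,0],[-12,1,8,0,0.135,0],[-13,1,6,0,0.135,0],[-13,1,4,0,0.135,0],[0,0,0,0,0.06,0]]]'; python3 - <<'E'
from h import *
lipnow()
im=imaging.camera('scene'); crop(im,200,130,400,280,4,'pics/r6.png')
s,p,R=st(); plan(p+[-.0,0,.08],R,step=45)
E
```

```text
time: 27.82
tcp_pos: [0.4607, 0.1135, 0.2094]
tool_rot: [-179.5, 36.9, -165.7]
wrist_force: [-0.2, -0.2, -2.4]
width: 0.0182
lip tray [-184.4  302.2] z 46.4 scoop fwd z -0.804 roll -0.007 yaw 13.5 F [-0.2 -0.2 -2.4] w 0.0182 t 27.82
pos [0.4602 0.1131 0.2084] J [ 13.  41.  82.  -1. 110. -91.] t 27.88 n 2 tot mm [ 0.  0. 80.] rot deg [0. 0. 0.] F [-0.9 -0.6 -3.6] w 0.0181
[[[-23.9,-0.3,-32.1,0.0,0.0,0.0],[-23.9,-0.3,-32.1,0.0,0.0,0.0]]]
```

View pics/r6.png

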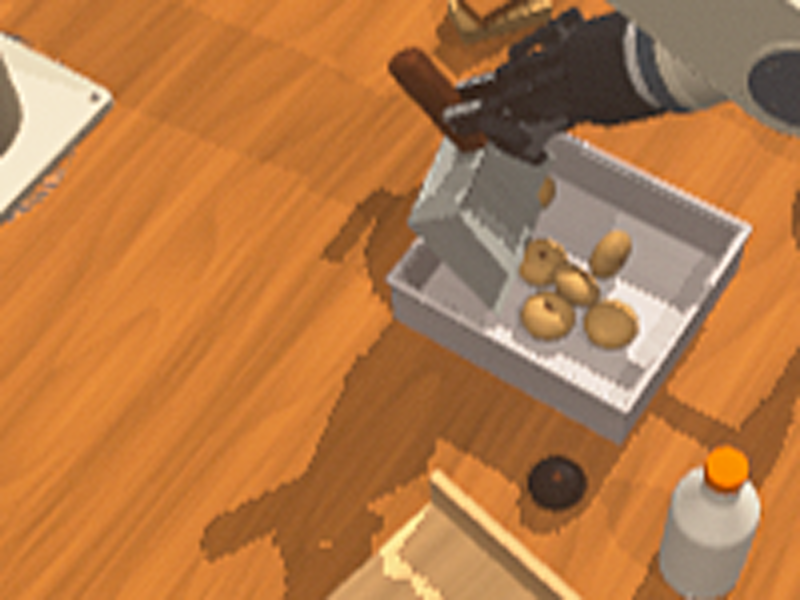

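```bash
python3 -m creep '[[[-24,0,-32,0,0,0],[-24,0,-32,0,0,0],[-20,-5,-15,0,-0.15,0],[0,-20,0,0.05,-0.17,0.02],[0,-30,0,0.07,-0.17,0.03]]]'; python3 - <<'E'
from h import *
lipnow()
im=imaging.camera('scene'); crop(im,200,130,400,280,4,'pics/r7.png')
plan([.41,-.12,.22],Rdown(-25,PB),step=50)
E
```

```text
time: 28.5
tcp_pos: [0.4837, 0.0588, 0.3103]
tool_rot: [-175.2, 65.4, -169.1]
wrist_force: [0.5, -0.6, -3.6]
width: 0.018
lip tray [-80.6 264.4] z 201.8 scoop fwd z -0.421 roll -0.035 yaw 5.6 F [ 0.5 -0.6 -3.6] w 0.018 t 28.5
pos [0.4835 0.0549 0.3129] J [  6.  19.  90.  -2.  95. -89.] t 28.55 n 5 tot mm [ -73.5 -174.9  -92.9] rot deg [ 30.3 -23.2   8.5] F [-0.1 -2.3 -0.3] w 0.0182
[[[25.6,-32.5,-8.7,0.106,-0.081,0.03],[24.0,-34.0,-7.2,0.106,-0.081,0.03],[22.4,-35.4,-5.4,0.106,-0.081,0.03],[21.0,-36.5,-3.4,0.106,-0.081,0.03],[19.7,-37.4,-1.1,0.106,-0.081,0.03]]]
```

View pics/r7.png

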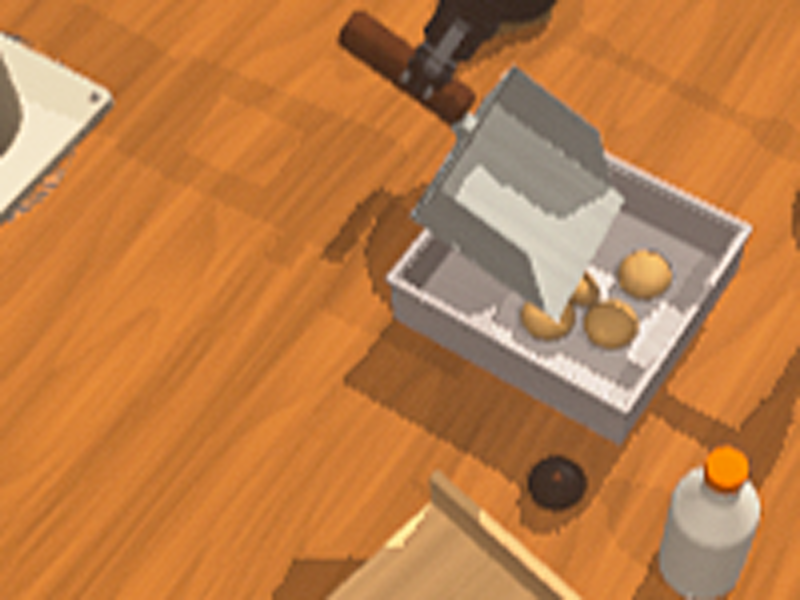

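```bash
python3 -m creep '[[[12,-34,-16,0.106,-0.081,0.03],[12,-38,-14,0.106,-0.081,0.03],[12,-40,-10,0.106,-0.081,0.03],[12,-42,-8,0.106,-0.081,0.03],[15,-44,-5,0.106,-0.081,0.03]]]'; python3 - <<'E'
from h import *
lipnow()
plan([.36,-.355,.12],Rdown(-33.4,PB),step=50)
im=imaging.camera('top'); crop(im,220,130,480,330,3,'pics/t2.png')
E
```

```text
time: 29.18
tcp_pos: [0.3934, -0.1448, 0.2759]
tool_rot: [12.4, 88.2, -13.7]
wrist_force: [-0.0, -1.0, -2.5]
width: 0.0183
lip tray [-91.8 -37.5] z 241.4 scoop fwd z 0.024 roll 0.007 yaw -26.2 F [-0.  -1.  -2.5] w 0.0183 t 29.18
pos [ 0.3934 -0.1448  0.2759] J [-22.   0. 115.   0.  63. -86.] t 29.18 n 6 tot mm [ -33.4 -210.2 -155.9] rot deg [ 7.2  1.4 -0.5] F [-0.  -1.  -2.5] w 0.0183
[[[26.1,-34.1,9.7,0.021,0.004,-0.002],[26.1,-33.8,10.5,0.021,0.004,-0.002],[26.1,-33.6,11.3,0.021,0.004,-0.002],[26.1,-33.3,12.1,0.021,0.004,-0.002],[26.1,-33.0,12.9,0.021,0.004,-0.002]]]
```

View pics/t2.png

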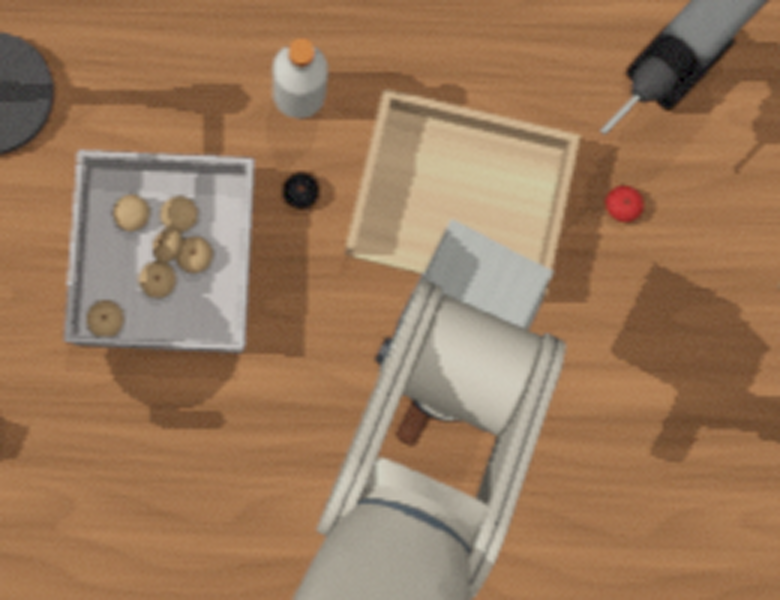

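All six blanks are in the dish (crop x 105–195, y 210–320), one of them leaning on its neighbours; the tray is empty. Laying the scoop down now.

```bash
python3 -m creep '[[[10,-36,10,0.021,0.004,-0.002],[15,-42,11,0.021,0.004,-0.002],[26,-44,12,0.021,0.004,-0.002],[30,-38,13,0.021,0.004,-0.002],[30,-25,10,0.02,0,-0.002]]]'; python3 - <<'E'
from h import *
lipnow()
plan([.36,-.355,.06],Rdown(-33.4,PB),step=50)
E
```

```text
time: 29.85
tcp_pos: [0.3453, -0.3473, 0.1641]
tool_rot: [-14.1, 88.7, -47.2]
wrist_force: [0.5, 0.3, -1.2]
width: 0.0183
lip tray [-103.2 -266.2] z 128.0 scoop fwd z 0.016 roll -0.006 yaw -33.2 F [ 0.5  0.3 -1.2] w 0.0183 t 29.85
pos [ 0.3453 -0.3473  0.1641] J [ -47.   16.  113.   -0.   50. -103.] t 29.85 n 3 tot mm [  14.7   -7.7 -104.1] rot deg [0.2 0.9 0.3] F [ 0.5  0.3 -1.2] w 0.0183
[[[34.8,0.7,4.7,0.001,0.005,0.002],[34.8,0.7,4.9,0.001,0.005,0.002],[34.8,0.6,5.1,0.001,0.005,0.002]]]
```

```bash
python3 -m creep '[[[35,0,5,0.001,0.007,0.002],[40,0,5,0.001,0.006,0.002],[28,0,3,0,0.004,0.001],[10,0,0,0,0,0],[0,0,0,0,0,0]]]'; python3 - <<'E'
from h import *
lipnow()
s,p,R=st(); print(p)
plan([p[0],p[1],.0395],Rdown(-33.4,PB),step=50)
E
```

```text
time: 30.48
tcp_pos: [0.3542, -0.3602, 0.0466]
tool_rot: [-23.0, 89.8, -56.7]
wrist_force: [-0.2, 0.3, -1.5]
width: 0.0182
lip tray [ -93.1 -278.2] z 7.3 scoop fwd z -0.003 roll -0.002 yaw -33.8 F [-0.2  0.3 -1.5] w 0.0182 t 30.48
[ 0.3541669  -0.36015021  0.04662672]
pos [ 0.3542 -0.3602  0.0466] J [ -47.   29.  114.   -0.   37. -103.] t 30.48 n 1 tot mm [ 0.   0.  -7.1] rot deg [-0.4 -0.2  0.1] F [-0.2  0.3 -1.5] w 0.0182
[[[7.1,0.0,0.0,-0.006,-0.003,0.002]]]
```

```bash
python3 -m creep '[[[4,0,0,0,0.01,0],[3,0,0,0,0,0],[1,0,0,0,0,0],[0,0,0,0,0,0]]]'; python3 - <<'E'
from h import *
lipnow()
s,p,R=st(); print(p,s['wrist_torque'])
im=imaging.camera('scene'); u,v=px('scene',[.40,-.38,.05]).astype(int); crop(im,max(u-75,0),max(0,v-60),u+75,v+75,4,f'pics/s_scene4.png')
E
```

```text
time: 30.98
tcp_pos: [0.3556, -0.3617, 0.0414]
tool_rot: [-109.6, 89.8, -143.3]
wrist_force: [-0.1, -0.4, -1.9]
width: 0.0183
lip tray [ -91.6 -279.5] z 1.2 scoop fwd z -0.008 roll -0.003 yaw -33.8 F [-0.1 -0.4 -1.9] w 0.0183 t 30.98
[ 0.35557631 -0.36171764  0.04138403] [ 0.06630709  0.0665432  -0.05596978]
```

View pics/s_scene4.png

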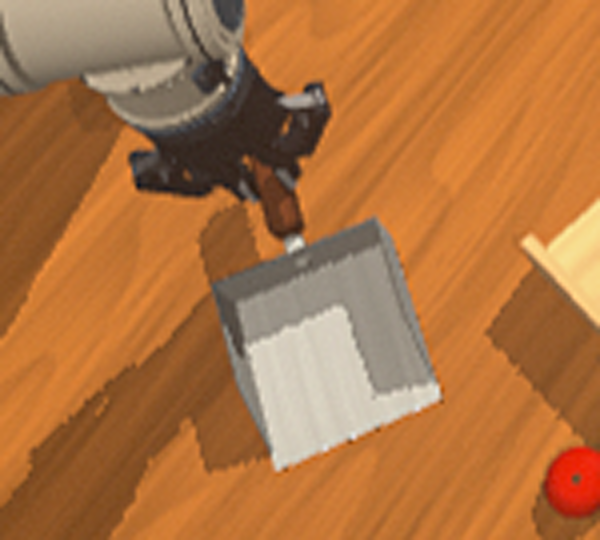

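Essentially on the bench. A little lower until there is contact, then release.

```bash
python3 -m creep '[[[2.5,0,0,0,0,0],[1.5,0,0,0,0,0],[0,0,0,0,0,0]]]'; python3 -c "
from h import *
lipnow(); s,p,R=st(); print(p,s['wrist_torque'])"
```

```text
time: 31.4
tcp_pos: [0.3555, -0.3617, 0.0385]
tool_rot: [-104.4, 89.8, -138.2]
wrist_force: [1.0, 0.2, 2.5]
width: 0.018
lip tray [ -91.6 -279.5] z -1.7 scoop fwd z -0.008 roll -0.003 yaw -33.8 F [1.  0.2 2.5] w 0.018 t 31.4
[ 0.35547279 -0.36172566  0.03850038] [ 0.05626419 -0.31805613 -0.05924481]
```

```bash
python3 -m creep '[[[0,0,0,0,0,0],[0,0,0,0,0,0],[0,0,0,0,0,0]]]' 0.3 30; python3 -m creep '[[[-20,0,0,0,0,0],[-45,0,0,0,0,0],[-50,0,0,0,0,0],[-50,0,0,0,0,0],[-50,20,0,0,0,0]]]'; python3 - <<'E'
from h import *
im=imaging.camera('scene'); u,v=px('scene',[.40,-.38,.05]).astype(int); crop(im,max(u-75,0),max(0,v-60),u+75,v+75,4,f'pics/s_scene5.png')
plan([.44,0,.33],Rdown(-36.9,0),step=60)
E
```

```text
time: 31.78
tcp_pos: [0.3559, -0.3622, 0.0386]
tool_rot: [-84.1, 89.8, -117.9]
wrist_force: [-0.4, 0.1, 0.2]
width: 0.0554
time: 32.4
tcp_pos: [0.3653, -0.3433, 0.2552]
tool_rot: [-171.3, 89.4, 154.9]
wrist_force: [-0.0, 0.5, 0.1]
width: 0.0555
pos [ 0.3689 -0.3439  0.2618] J [ -44.   10.  105.   -0.   64. -100.] t 32.45 n 6 tot mm [ 71.1 343.9  68.2] rot deg [ 3.1 -0.   0.1] F [2.  0.  5.5] w 0.0557
[[[-11.5,54.2,-22.0,0.009,0.0,0.0],[-11.4,54.0,-22.5,0.009,0.0,0.0],[-11.4,53.8,-23.0,0.009,0.0,0.0],[-11.4,53.6,-23.5,0.009,0.0,0.0],[-11.4,53.4,-24.0,0.009,0.0,0.0]]]
```

View pics/s_scene5.png

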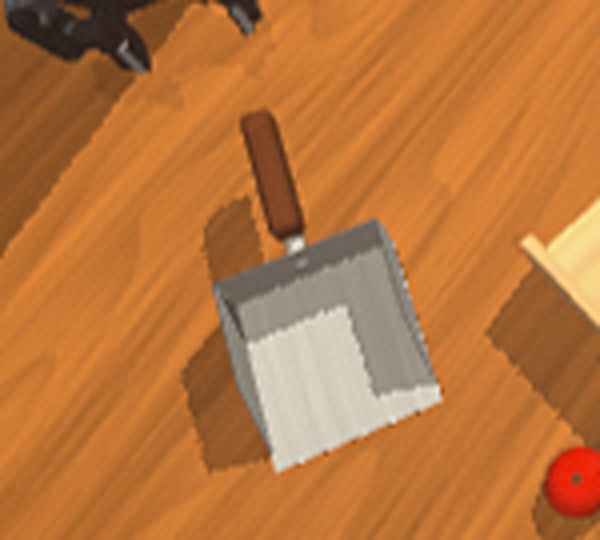

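```bash
python3 -m creep '[[[-10,55,-8,-0.03,0,0],[-14,55,-8,-0.1,0,0],[-14,58,-4,-0.1,0,0],[-14,58,0,-0.1,0,0],[-10,58,5,-0.1,0,0]]]'; python3 - <<'E'
from h import *
plan([.40,.22,.33],Rdown(-8,0),step=60)
for n in('scene','top'):
    im=imaging.camera(n); 
    if n=='scene': crop(im,230,80,450,250,3.6,'pics/u1.png')
    else: crop(im,150,120,340,280,4,'pics/u2.png')
E
```

```text
time: 33.08
tcp_pos: [0.4798, -0.0758, 0.3262]
tool_rot: [-42.9, 89.6, -51.7]
wrist_force: [0.2, -0.5, 0.5]
width: 0.0556
pos [ 0.4798 -0.0758  0.3262] J [-10.   5. 103.  -0.  72. -91.] t 33.08 n 6 tot mm [-79.8 295.8   3.8] rot deg [-0.8  0.3  0.2] F [ 0.2 -0.5  0.5] w 0.0556
[[[-0.9,46.7,-20.7,-0.002,0.001,0.001],[-0.9,46.7,-20.6,-0.002,0.001,0.001],[-0.8,46.8,-20.5,-0.002,0.001,0.001],[-0.8,46.8,-20.4,-0.002,0.001,0.001],[-0.7,46.9,-20.3,-0.002,0.001,0.001]]]
```

View pics/u1.png

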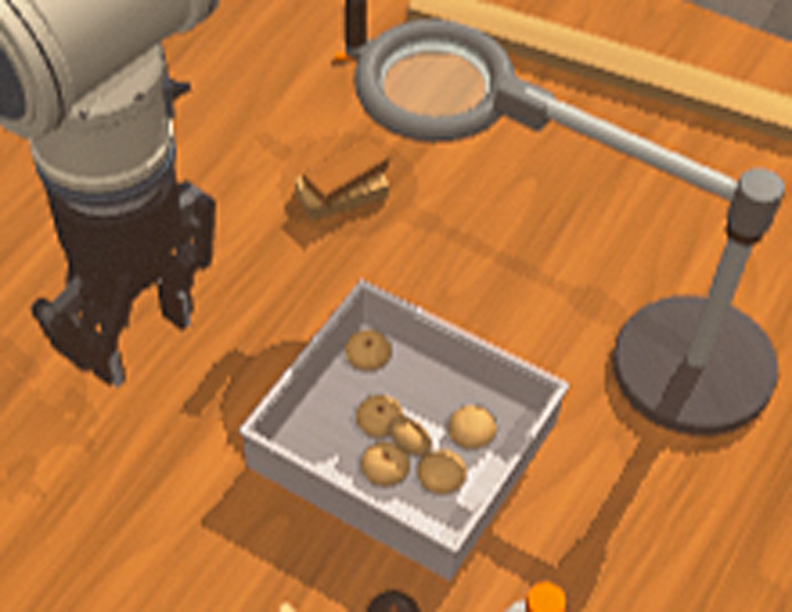

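View pics/u2.png

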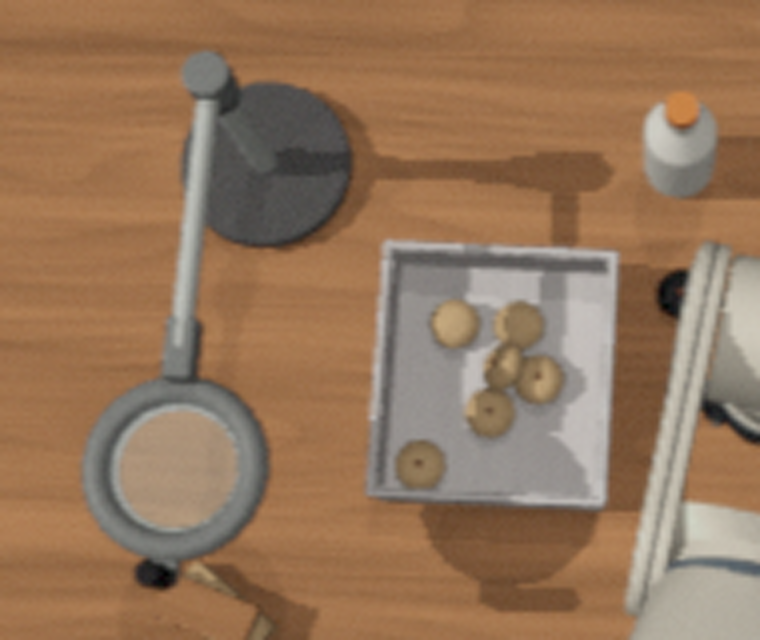

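```bash
python3 - <<'E'
from h import *
np.set_printoptions(precision=4,suppress=True)
b=lambda u,v,z:w('top',150+u/4,120+v/4,z)
e=lambda u,v,z:w('scene',230+u/3.6,80+v/3.6,z)
d1=np.mean([b(*p,.06)[:2] for p in((386,243),(617,253),(604,505),(369,494))],0)
d2=np.mean([e(*p,.06)[:2] for p in((363,282),(568,385),(456,550),(242,431))],0)
print('dish',d1,d2,(d1+d2)/2)
print('lens',b(176,467,.212),e(436,80,.212),'grip',b(156,572,.27),e(355,-5,.27))
print('post', b(206,73,.265),e(762,187,.265))
E
```

```text
dish [0.5652 0.1454] [0.568  0.1515] [0.5666 0.1484]
lens [0.454 0.377 0.212] [0.455  0.3832 0.212 ] grip [0.3677 0.371  0.27  ] [0.3683 0.3826 0.27  ]
post [0.7597 0.3659 0.265 ] [0.7645 0.3667 0.265 ]
```

```bash
python3 -m creep '[[[-5,50,-12,0,0.001,0.001],[-2,56,-14,0,0.001,0.001],[0,56,-16,0,0,0],[0,56,-18,0,0,0],[0,56,-20,0,0,0]]]'; python3 - <<'E'
from h import *
plan([.368,.379,.335],Rdown(-8,0),step=60)
E
```

```text
time: 33.8
tcp_pos: [0.4428, 0.2134, 0.331]
tool_rot: [-29.2, 89.7, -38.2]
wrist_force: [0.1, -0.7, 0.4]
width: 0.0554
pos [0.4428 0.2134 0.331 ] J [ 25.   5. 102.  -0.  73. -56.] t 33.8 n 4 tot mm [-74.8 165.6   4. ] rot deg [-1.   0.3  0.1] F [ 0.1 -0.7  0.4] w 0.0554
[[[-1.2,38.0,-25.0,-0.004,0.001,0.001],[-1.1,38.1,-24.8,-0.004,0.001,0.001],[-1.1,38.2,-24.6,-0.004,0.001,0.001],[-1.0,38.3,-24.5,-0.004,0.001,0.001]]]
```

```bash
python3 -m creep '[[[-2,40,-26,-0.004,0.001,0.001],[-2,42,-26,-0.004,0.001,0.001],[-1,42,-25,-0.004,0.001,0.001],[-1,28,-18,-0.004,0.001,0.001],[0,0,0,0,0,0]]]'; python3 - <<'E'
from h import *
im=imaging.camera('scene'); crop(im,250,0,450,150,4,'pics/u3.png')
plan([.368,.379,.335],Rdown(-8,0),step=60)
E
```

```text
time: 34.42
tcp_pos: [0.3689, 0.3836, 0.3337]
tool_rot: [-124.4, 89.9, -132.4]
wrist_force: [0.2, -0.1, 0.2]
width: 0.0554
pos [0.3692 0.3825 0.3336] J [ 45.   9.  97.  -0.  74. -37.] t 34.48 n 1 tot mm [-1.2 -3.5  1.4] rot deg [-0.  -0.   0.1] F [ 0.1 -0.8  0.6] w 0.0556
[[[-1.4,-3.7,-0.7,-0.001,-0.001,0.002]]]
```

View pics/u3.png

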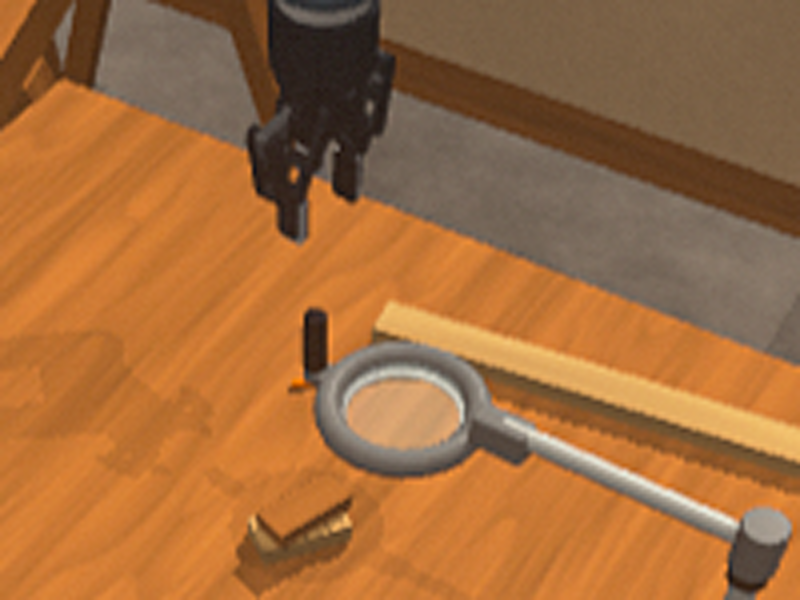

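```bash
python3 -m creep '[[[40,-3,-1,0,0,0],[40,0,0,0,0,0],[16,0,0,0,0,0],[3,0,0,0,0,0],[0,0,0,0,0,0]]]'; python3 - <<'E'
from h import *
plan([.368,.379,.233],Rdown(-8,0),step=60)
E
python3 -m creep '[[[0,0,0,0,0,0],[0,0,0,0,0,0],[0,0,0,0,0,0],[0,0,0,0,0,0]]]' -1 30; python3 - <<'E'
from h import *
s,p,R=st(); print(p,s['width'],s['wrist_force'])
P=np.array([.762,.367]); a=np.degrees(np.arctan2(*(p[:2]-P)[::-1])); rr=np.linalg.norm(p[:2]-P); print(rr,a, 'to go',(-131.8+360)-a)
k=8
Rz=Ro.from_euler('z',k,degrees=True).as_matrix(); q=np.array([*(P+Rz[:2,:2]@(p[:2]-P)),p[2]])
print(R.T@(q-p)*1000, Ro.from_matrix(R.T@Rz@R).as_rotvec())
E
```

```text
time: 35.1
tcp_pos: [0.3716, 0.3755, 0.2337]
tool_rot: [-15.0, 89.9, -23.4]
wrist_force: [0.1, 0.7, -0.0]
width: 0.0555
pos [0.3716 0.3755 0.2337] J [ 44.  14. 104.  -0.  61. -37.] t 35.1 n 1 tot mm [-3.6  3.5 -0.7] rot deg [-0.4  0.1  0. ] F [ 0.1  0.7 -0. ] w 0.0555
[[[0.7,2.9,-4.1,-0.006,0.002,0.001]]]
time: 35.6
tcp_pos: [0.3729, 0.3766, 0.2362]
tool_rot: [29.6, 89.7, 21.2]
wrist_force: [0.6, 0.8, -3.5]
width: 0.0182
[0.37289355 0.37655468 0.23615073] 0.018165724447506276 [ 0.59525481  0.83059292 -3.46173767]
0.3892237395337346 178.59335993827838 to go 49.606640061721606
[ -0.1055306  -53.31268501  10.31632959] [-0.13962376  0.00041925  0.00073831]
```

```bash
python3 -m creep '[[[0,-38,7,-0.1,0,0],[0,-53,10,-0.14,0,0],[0,-53,10,-0.14,0,0],[0,-53,10,-0.14,0,0],[0,-40,7.5,-0.105,0,0]]]'; cat >> h.py <<'E'
def lamp(tgt=-131.8):
    s,p,R=st(); P=np.array([.762,.367]); a=np.degrees(np.arctan2(*(p[:2]-P)[::-1])); rr=np.linalg.norm(p[:2]-P)
    k=(tgt-a+180)%360-180; print(p.round(4),'r',rr.round(4),'ang',a.round(2),'to go',k.round(2),'F',s['wrist_force'].round(1),'w',s['width'])
    n=max(1,int(np.ceil(abs(k)/8))); k/=n
    Rz=Ro.from_euler('z',k,degrees=True).as_matrix(); q=np.array([*(P+Rz[:2,:2]@(p[:2]-P)*(.3895/rr)),p[2]])
    print(n,(R.T@(q-p)*1000).round(1), Ro.from_matrix(R.T@Rz@R).as_rotvec().round(3))
E
python3 -c "
from h import *
lamp()"
```

```text
time: 36.22
tcp_pos: [0.4432, 0.1481, 0.2362]
tool_rot: [10.2, 89.3, 39.1]
wrist_force: [5.5, 5.3, -7.9]
width: 0.0186
[0.4432 0.1481 0.2362] r 0.3867 ang -145.52 to go 13.72 F [ 5.5  5.3 -7.9] w 0.018562663811299458
2 [ -0.  -46.3   4.5] [-0.12   0.     0.001]
```

```bash
python3 -m creep '[[[0,-38,5,-0.1,0,0],[0,-18,4,-0.05,0,0],[0,-10,2,-0.02,0,0],[0,0,0,0,0,0],[0,0,0,0,0,0]]]'; python3 -c "
from h import *
lamp()
"
```

```text
time: 36.85
tcp_pos: [0.4892, 0.094, 0.2362]
tool_rot: [4.0, 89.3, 42.6]
wrist_force: [0.5, -0.7, -0.8]
width: 0.018
[0.4892 0.094  0.2362] r 0.3859 ang -134.97 to go 3.17 F [ 0.5 -0.7 -0.8] w 0.01799985429877017
1 [ -0.  -21.8  -0.6] [-0.055  0.     0.001]
```

```bash
python3 -m creep '[[[0,-20,0,-0.05,0,0],[0,0,0,0,0,0],[0,0,0,0,0,0]]]'; python3 -c "
from h import *
lamp()
for n in('scene','top'):
    im=imaging.camera(n); 
    if n=='scene': crop(im,280,90,460,240,4,'pics/v1.png')
    else: crop(im,180,120,340,270,4,'pics/v2.png')
"
```

```text
time: 37.22
tcp_pos: [0.5028, 0.0816, 0.2362]
tool_rot: [2.4, 89.0, 44.0]
wrist_force: [0.9, -1.2, -0.4]
width: 0.0187
[0.5028 0.0816 0.2362] r 0.3856 ang -132.25 to go 0.45 F [ 0.9 -1.2 -0.4] w 0.01870054231098595
1 [-0.1 -3.5 -3.6] [-0.008  0.     0.   ]
```

View pics/v1.png

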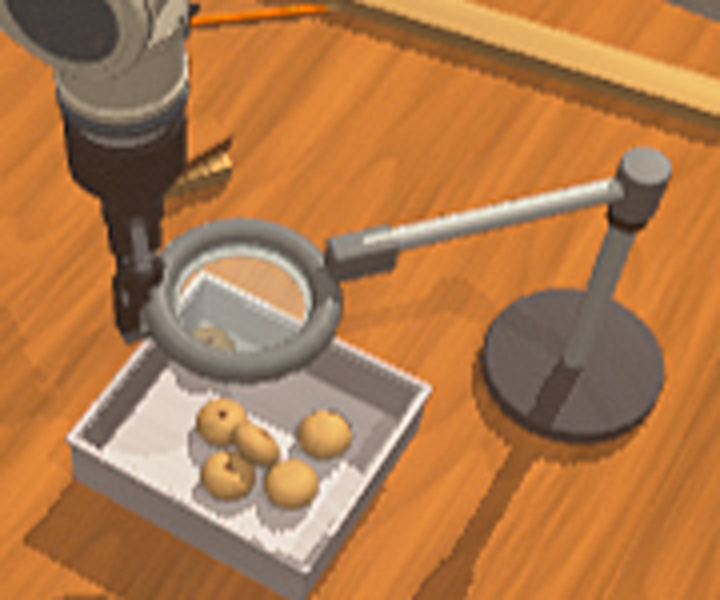

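View pics/v2.png

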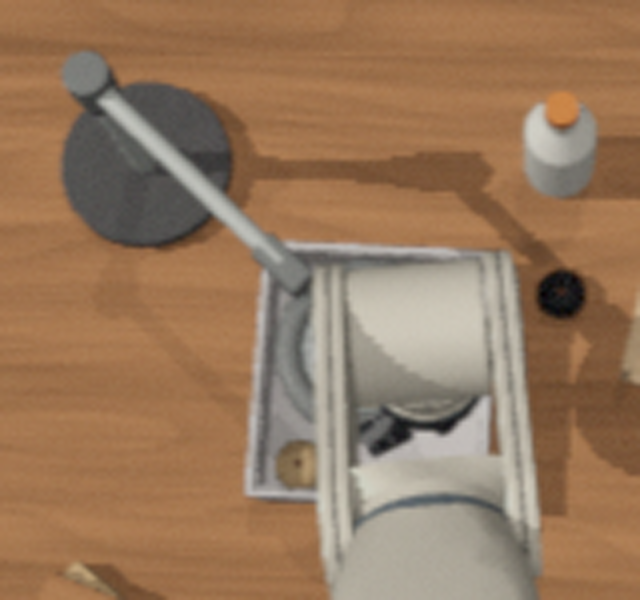

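```bash
python3 - <<'E'
from h import *
print(w('scene',340.75,165.25,.212), w('scene',342.7,168.9,.212), px('scene',[.568,.1515,.212]))
E
```

```text
[0.55819559 0.14296053 0.212     ] [0.56979689 0.13450918 0.212     ] [345.12122887 164.68748397]
```

```bash
python3 -m creep '[[[0,-2.5,0,-0.006,0,0],[0,0,0,0,0,0]]]'; python3 -m creep '[[[0,0,0,0,0,0],[0,0,0,0,0,0],[0,0,0,0,0,0]]]' 0.3; python3 -c "
from h import *
lamp()"
```

```text
time: 37.58
tcp_pos: [0.5042, 0.0803, 0.2362]
tool_rot: [3.2, 88.9, 45.1]
wrist_force: [0.5, -1.5, -2.3]
width: 0.018
time: 37.95
tcp_pos: [0.5043, 0.0804, 0.2368]
tool_rot: [1.9, 88.9, 43.9]
wrist_force: [-0.2, -0.3, 0.0]
width: 0.0555
[0.5043 0.0804 0.2368] r 0.3854 ang -131.96 to go 0.16 F [-0.2 -0.3  0. ] w 0.05551642858708185
1 [-0.1 -1.5 -4. ] [-0.003  0.     0.   ]
```

```bash
python3 -m creep '[[[-20,0,0,0,0,0],[-45,0,0,0,0,0],[-50,0,0,0,0,0],[-30,0,-40,0,0,0],[0,0,-50,0,0,0]]]'; python3 -c "
from h import *
s,p,R=st(); plan([.34,.22,.38],R)
print(s['joints'].round(0))"
```

```text
time: 38.58
tcp_pos: [0.4356, 0.0182, 0.3847]
tool_rot: [1.4, 89.0, 43.6]
wrist_force: [0.9, -0.0, 0.0]
width: 0.0554
pos [0.4356 0.0182 0.3847] J [   0.   -3.  104.    1.   79. -132.] t 38.58 n 4 tot mm [-95.6 201.8  -4.7] rot deg [0. 0. 0.] F [ 0.9 -0.   0. ] w 0.0554
[[[1.5,53.4,16.2,0.0,0.0,0.0],[1.5,53.4,16.2,0.0,0.0,0.0],[1.5,53.4,16.2,0.0,0.0,0.0],[1.5,53.4,16.2,0.0,0.0,0.0]]]
[   0.   -3.  104.    1.   79. -132.]
```

```bash
python3 - <<'E'
from h import *
plan([.40,-.22,.38],Rdown(-10),step=60)
E
```

```text
pos [0.4356 0.0182 0.3847] J [   0.   -3.  104.    1.   79. -132.] t 38.58 n 6 tot mm [ -35.6 -238.2   -4.7] rot deg [52.2  1.  -0.5] F [ 0.9 -0.   0. ] w 0.0554
[[[0.2,-25.4,-31.1,0.152,0.003,-0.001],[0.3,-29.8,-26.9,0.152,0.003,-0.001],[0.5,-33.6,-22.0,0.152,0.003,-0.001],[0.6,-36.5,-16.7,0.152,0.003,-0.001],[0.6,-38.6,-11.0,0.152,0.003,-0.001]]]
```

```bash
python3 -m creep '[[[0,-25,-31,0.152,0,0],[0,-30,-27,0.152,0,0],[0,-34,-22,0.152,0,0],[0,-37,-17,0.152,0,0],[0,-39,-11,0.152,0,0]]]'; python3 -m creep '[[[0,-40,-5,0.15,0,0],[0,0,0,0,0,0]]]'; python3 -c "
from h import *
for n in('scene','top'):
    im=imaging.camera(n); cv2.imwrite(f'pics/full_{n}.png',im[:,:,::-1])
    if n=='scene': crop(im,280,90,460,240,4,'pics/x1.png')
    else: crop(im,180,120,340,270,4,'pics/x2.png')
"
```

```text
time: 39.2
tcp_pos: [0.4009, -0.1864, 0.3843]
tool_rot: [33.4, 88.7, 30.9]
wrist_force: [2.0, 0.7, -0.7]
width: 0.0555
time: 39.45
tcp_pos: [0.3932, -0.2295, 0.3839]
tool_rot: [40.7, 88.7, 29.0]
wrist_force: [-0.4, 0.1, -0.4]
width: 0.0556
```

View pics/x1.png

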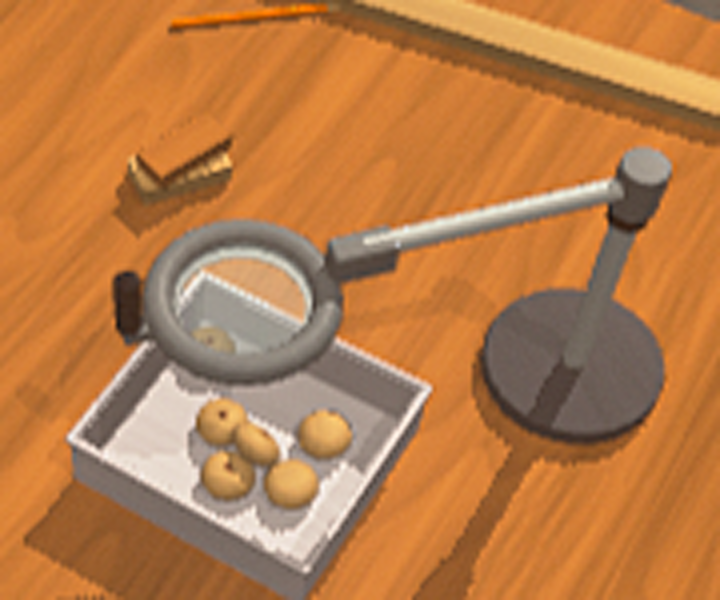

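View pics/x2.png

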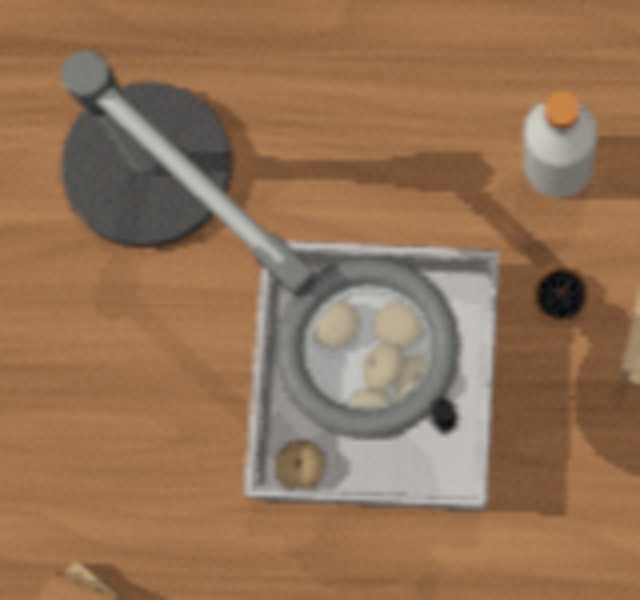

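View pics/full_scene.png

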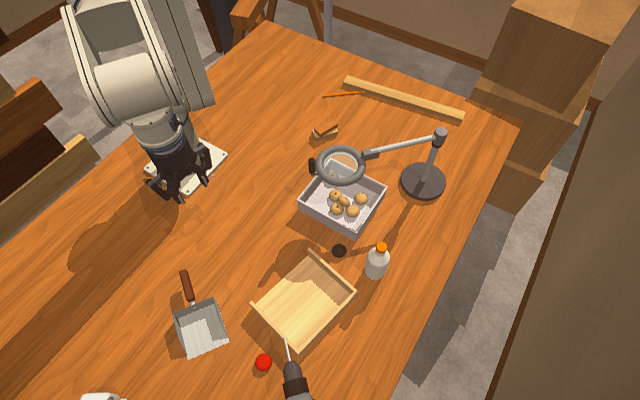

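```bash
python3 - <<'E'
from h import *
print('top lens',w('top',180+369/4,120+347.5/4,.212),'dish',np.mean([w('top',180+u/4,120+v/4,.06) for u,v in((264,241),(499,251),(486,506),(246,494))],0))
print('scene lens',w('scene',280+243.5/4,90+301.5/4,.212),'dish',np.mean([w('scene',280+u/4,90+v/4,.06) for u,v in((207,273),(432,386),(302,570),(68,438))],0))
for n,off in(('scene',(280,90)),('top',(180,120))):
    im=cv2.imread('pics/x1.png' if n=='scene' else 'pics/x2.png')
    th=np.linspace(0,2*np.pi,60)
    for c,col in(((.5602,.1405),(0,255,0)),((.5666,.1484),(0,0,255))):
        P=np.stack([c[0]+.073*np.cos(th),c[1]+.073*np.sin(th),0*th+.211],-1)
        q=((px(n,P)-off)*4).astype(int); cv2.polylines(im,[q.reshape(-1,1,2)],True,col,1)
    cv2.imwrite(f'pics/y_{n}.png',im)
E
```

```text
top lens [0.55700628 0.1371994  0.212     ] dish [0.56587519 0.145607   0.06      ]
scene lens [0.55873973 0.14275935 0.212     ] dish [0.56742586 0.1523023  0.06      ]
```

View pics/y_top.png

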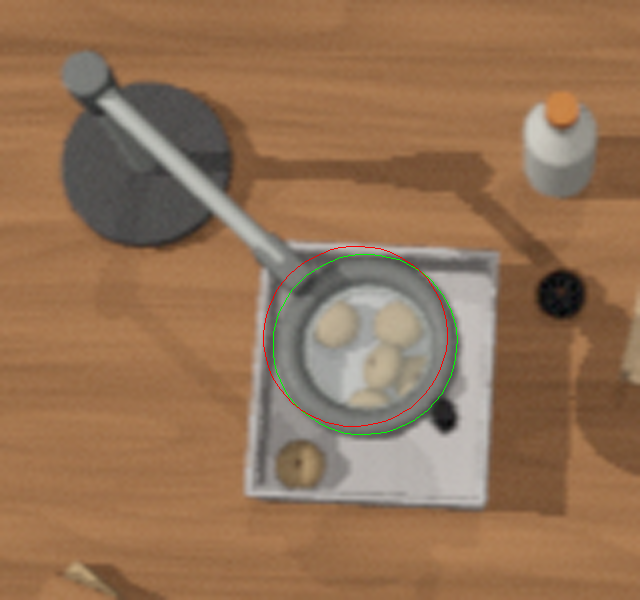

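View pics/y_scene.png

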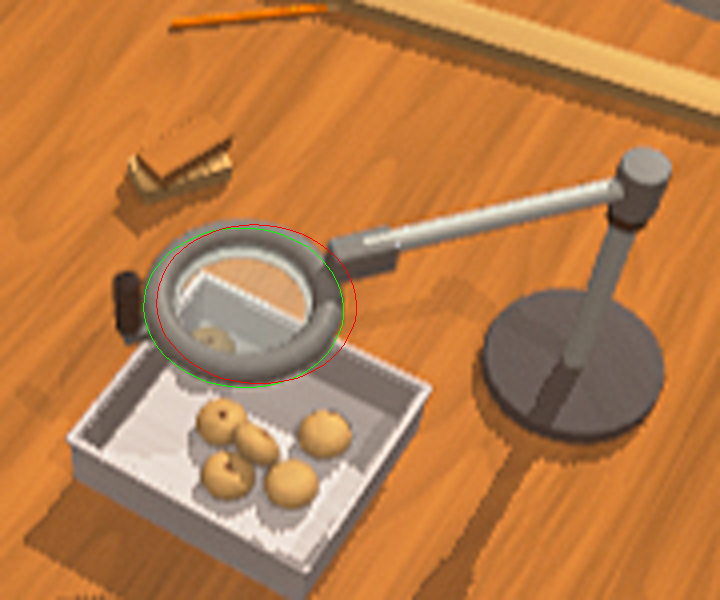

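Seen from both cameras the lens ring is off the dish centre by about 12 mm, and that offset lies along the lamp arm. The sideways error is about 1 mm, so swinging cannot bring it closer. The six blanks are in the dish, the tray is empty, and the scoop lies flat near (200,325) in the scene view. Handing in.

```bash
python3 - <<'E'
from h import *
a=cv2.imread('pics/scene0.png').astype(int);b=cv2.imread('pics/full_scene.png').astype(int)
for n,(x0,y0,x1,y1) in dict(glue=(362,238,392,283),offcuts=(305,120,345,145),black=(330,240,348,260),red=(252,350,275,372)).items(): print(n,np.abs(a-b)[y0:y1,x0:x1].mean().round(1))
print(workorder.job_done())
E
```

```text
glue 2.1
offcuts 1.8
black 2.9
red 2.4
the job is handed in; nothing more can be done
None
```

The job is handed in at about 39.5 s of robot time, done in the order asked.

- **Lamp out:** I swung the lamp head about 53° to the robot's left, clear of the dish.
- **Blanks:** There were six in the tray. I took them out with the scoop in two loads, four and then two, and tipped them into the dish. None fell on the bench.
- **Scoop:** I laid it flat on the bench close to where it started.
- **Lamp back:** I swung it back over the dish, let go, and moved the arm clear.

**Last checks:**
- **Dish and tray:** Both cameras show six blanks in the dish and an empty tray. One blank leans on its neighbours, but it is inside the dish.
- **Scoop:** It looks flat in the scene camera.
- **Bystanders:** The glue bottle, the offcuts and the two look-alike blanks match the first picture.
- **Lens centring:** The lens is not exactly centred. Both cameras put it about 12 mm beyond the dish centre, almost entirely along the lamp arm, with about 1 mm of sideways error. The dish centre measures about 293 mm from the post while the lens sits at 308 mm, so by these measurements no swing angle brings it closer.
- **Camera agreement:** The two cameras differed by 3 to 6 mm in absolute position. I averaged them and compared lens and dish within each picture.

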